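# Sift the small nuts into the bin and shut its sliding door

### The arm

A 6-joint arm with a two-finger parallel gripper is mounted at the origin on the work surface. World frame = base frame: x ahead of the robot, y to its left, z up, the work surface at z = 0. Lengths are in m, angles in degrees, forces in N, time in s.
With the tool pointing down it reaches from about 0.4 to 0.825 m from the base axis. Payload 7 kg.
Tool frame: the origin (TCP) lies at the very end of the fingers, on their centre line; the grasp point (between the pads) lies 19 mm behind it (ctrl.grip_depth is the z of the grasp point in the tool frame, in m); z points along the fingers, y is the direction in which the jaws open and shut (so a half turn about z gives the same grasp; the last joint's range is limited). The gripper opens to 88 mm and grips with 3 to 60 N. Pads are 19 mm wide; open, the fingers measure 130 mm over their backs; the gripper's body (78 mm by 193 mm) begins 47 mm behind the grasp point.
Start: joints at [16.507, 20.546, 0.682, 0, -70.136, -16.507], TCP at [0.675, -0, 0.199] pointing down, gripper open.
Joint ranges: [-176.03, 176.03], [-82.01, 121.73], [-58.28, 71.71], [-173.87, 95.51], [-174.79, -0.11], [-173.66, 173.66]. Speed limits (degrees/s): [136.94, 136.94, 172.46, 180, 180, 180].

### API

Orientations are given as [roll, pitch, yaw] about the fixed x, y, z axes, in that order (R = Rz(yaw) Ry(pitch) Rx(roll)).
In Python, from plant import telemetry, snapshot, job, models, ctrl gives the robot as it stands.
- The arm moves only by the tool jog_arm, never from a script. Its argument "targets" is text: rows parted by semicolons, each of 7 numbers parted by spaces: the shift along the tool's x, y, z in m, then the turn, a rotation vector about the tool's x, y, z in degrees, then the gripper command: -1 is shut, 1 is fully open, values between are in proportion. A call has exactly 8 rows; each row is the pose to reach, as a shift and turn from the pose measured when the call began, along the tool's axes at that moment; what a row does not reach only later rows make up. A row lasts 1/8 s, in which the tool goes at most 62.5 mm and 10.7 degrees, less where a joint would pass 70% of its speed; a pose out of reach is approached as far as the arm can. A call with a gripper value outside its range is refused whole. The fingers move at their own pace and stop on an object; the grip force is fixed at half the most. Time passes only in rows, so rows that repeat a pose let the fingers close, or fill a call up. It gives the time, the measured TCP pose, the force and the opening at its end, in the units of the state.
- telemetry.get_obs(): the state, without advancing time (a new reading comes with each control period).
- snapshot(name): name is "scene" or "side" or "wrist"; returns a dict with "img" (384x512x3 uint8, red, green, blue), "range_z" (384x512 float32, m along the optical axis (not along the pixel's ray), 0 where there is no reading), "intrinsics" (3x3 intrinsics, pixels), "k1" (the pictures are not rectified: a ray, as slopes to the right and down, at radius r is drawn at 1 + k1 r^2 times it, then the intrinsics apply), "R" (3x3) and "t" (3): a world point X has camera coordinates R X + t. Camera axes: x right, y down, z forward; pixel columns grow to the right and rows downward; lengths in m; the calibration is good to about 2 mm. A picture is of the moment at which its call begins.
- job.close_job(): hands the job in, once; it reports no verdict.
Trained networks look in a picture, given as the dict that the camera call returned (one of the last four; its "shot" number tells which), for a name from the list of things; names that differ only in an ending like _2 or _b are one class to them, and where a whole thing is asked for, a point or a joint stands for the part that bears it (a point fixed in the world has none). Each returns a list of dicts, best first, with "conf" (0 to 1); they miss things now and then, are a little off and sometimes report something else, mostly with a low value. They report only what shows in the picture. A call takes as long as a camera call. They do not tell look-alikes from the thing itself.
- models.cut_out(name, picture): "region" (384x512 bool, what is visible of it) and "uv" ([column, row] in pixels, amid what is visible of it).
- models.spot_point(name, picture): "uv" ([column, row] in pixels: a listed point, or the origin of a listed thing).
The state is a dict: "clock": time; "joint_pos": joint angles; "qvel": joint speeds; "tau": joint torques, N m; "tool_pos": TCP position; "orientation": TCP orientation; "force": force on the tool from outside, world axes, zero at the start; "moment": the same for the moment, N m; "opening": finger opening in m.
Only numpy, scipy, OpenCV 4.12 (cv2) and the standard library are available. Lean on these libraries where they do the work, as an engineer would, in place of code of your own. Each camera call takes 0.05 s, during which the arm holds its last target.

### The job

Slide the clear door of the nut bin fully open, lift the sieve by its red grip and, holding it upright over the open compartment, shake it side to side until all four small brass nuts have dropped through into the bin while the three large nuts stay in the sieve. Then set the sieve, with the large nuts still in it, down flat and wholly on the green mat, let go, and slide the door fully shut again. Leave everything else on the table where it is.

Things in the scene. Friction and masses are not known exactly. Their poses are not given: they have to be found in the camera images.
- door (a joint): how far the clear door has slid open along its rails, in m: 0 fully shut, 0.185 fully open (end stops at both). It opens towards the bin's +y (the robot's left). It needs about 2 N, a little more when moved fast, and stays where it is left
- door_handle (a point): middle of the top edge of the orange grip that stands up from the middle of the clear door (door panel 180 x 194 mm): a bar 70 mm long along the bin's x, 16 mm thick along the bin's y, 40 mm tall; its top is 151 mm above the work surface. It moves with the door
- nut_bin: blue steel nut bin fixed to the table, 190 mm along its x, 400 mm along its y, 100 mm high, with rails along both long sides of its top (up to 117 mm above the table); origin under its centre. Its -y half is the nut compartment that the shut door covers; its +y half holds stock under a fixed clear cover, over which the open door lies
- bin_mouth (a point): centre of the mouth of the open nut compartment, at its rim, 100 mm above the table, axes as nut_bin. The compartment inside is 170 mm along x, 185 mm along y, its floor 92 mm below the rim
- sieve: loose steel sieve, 126 x 126 mm, walls 56 mm high, about 0.3 kg; origin under its centre, where its end walls stand on the mat. A bail of wire 8 mm thick rises from the middle of both end walls (x = -60 and +60 mm) to a red grip over the centre
- sieve_floor (a point): centre of the sieve's floor, on its top face, 24 mm above the sieve's underside. Three solid strips 22 mm wide run along x (at y = -48, 0 and +48 mm); between them are two rows of four square holes of 26 mm (centres y = -24 and +24, x = -45, -15, 15, 45 mm). Nuts slide easily on it (friction about 0.25)
- sieve_grip (a point): centre of the sieve's red grip, 115 mm above the sieve's underside: a bar 76 mm long along the sieve's x, 18 mm thick along its y, 26 mm tall. Held across its thickness, the sieve hangs balanced
- mat: green rubber mat fixed on the table, 180 x 180 mm, 3 mm thick, on which the sieve starts and to which it returns; origin under its centre
- small_nut1: small brass hex nut, 17 mm across flats, 8 mm thick, 11 g; origin at the centre of its underside. It starts flat on the middle strip of the sieve's floor and drops through a hole when it slides about 12 mm sideways (along the sieve's y)
- small_nut2: small brass hex nut, 17 mm across flats, 8 mm thick, 11 g; origin at the centre of its underside. It starts flat on the middle strip of the sieve's floor and drops through a hole when it slides about 12 mm sideways (along the sieve's y)
- small_nut3: small brass hex nut, 17 mm across flats, 8 mm thick, 11 g; origin at the centre of its underside. It starts flat on the middle strip of the sieve's floor and drops through a hole when it slides about 12 mm sideways (along the sieve's y)
- small_nut4: small brass hex nut, 17 mm across flats, 8 mm thick, 11 g; origin at the centre of its underside. It starts flat on the middle strip of the sieve's floor and drops through a hole when it slides about 12 mm sideways (along the sieve's y)
- large_nut1: large silver hex nut, 30 mm across flats, 16 mm thick, 64 g; origin at the centre of its underside. It lies on an outer strip of the sieve's floor and is too big for the holes
- large_nut2: large silver hex nut, 30 mm across flats, 16 mm thick, 64 g; origin at the centre of its underside. It lies on an outer strip of the sieve's floor and is too big for the holes
- large_nut3: large silver hex nut, 30 mm across flats, 16 mm thick, 64 g; origin at the centre of its underside. It lies on an outer strip of the sieve's floor and is too big for the holes
- mug: white mug, 80 mm wide, 85 mm high, handle at its +y; bystander, origin under its centre
- gas_can: blue and white gas can, 90 mm diameter, 100 mm high; bystander, origin under its centre
- lantern: red lantern with a glass, 110 mm diameter, 170 mm high; bystander, origin under its centre
- carton: cardboard carton 110 x 90 mm, 70 mm high; bystander, origin under its centre
- torch: yellow and black torch lying along its x, about 160 mm long, 38 mm high; bystander, origin under it
- wrench: steel wrench lying along its x, 150 mm long; bystander, origin under its middle
Mind the look-alikes: they are no part of the job. What is shaped like the large_nut1 but pink or purple is not meant.

How it is judged:
By the outcome, as a careful person would: the job done as asked, in the order asked, and still so for the second after the job is handed in, with the robot touching nothing.
It also fails if it takes over 72 s, if anything falls off the work surface, if the arm or the gripper's body presses on something with over 40 N, if the wrist force passes 120 N, or if a joint passes its speed limit or range.

## Working session

There is one attempt and no reset: what is moved stays moved. The work goes in short steps, Python scripts to look and compute and a tool call to move; the robot and the scene stay as the last step left them, time stands still between calls to the robot, and variables do not carry over. Pictures are saved under pics/ and viewed, and the job is handed in when it is done.

Besides the shell and the picture viewer there is one more tool, called after "Emit:" as name(argument=value, ...), one argument or row to a line, values as JSON. jog_arm: Moves the arm, as the interface text tells. Its arguments: {"type":"object","properties":{"targets":{"type":"string"}},"required":["targets"]}

```bash
mkdir -p pics; ls
cat > h.py <<'E'
import numpy as np, cv2
from plant import telemetry, snapshot, job, models, ctrl
def save(p,name): cv2.imwrite('pics/'+name,p['img'][:,:,::-1])
def ray(p,uv):
    K=np.array(p['intrinsics'],float);k1=float(p['k1'])
    d=cv2.undistortPoints(np.array([[uv]],float),K,np.array([k1,0,0,0,0.]))[0,0]
    return np.array([d[0],d[1],1.])
def world(p,uv,z=None,rng=None):
    R=np.array(p['R']);t=np.array(p['t']);d=ray(p,uv)
    if z is None:
        if rng is None: rng=p['range_z'][int(round(uv[1])),int(round(uv[0]))]
        return R.T@(d*rng-t)
    o=-R.T@t; w=R.T@d
    return o+w*(z-o[2])/w[2]
def cloud(p):
    K=np.array(p['intrinsics'],float);k1=float(p['k1'])
    H,W=p['range_z'].shape
    u,v=np.meshgrid(np.arange(W),np.arange(H))
    d=cv2.undistortPoints(np.stack([u,v],-1).reshape(-1,1,2).astype(float),K,np.array([k1,0,0,0,0.])).reshape(H,W,2)
    z=p['range_z']
    P=np.dstack([d[...,0]*z,d[...,1]*z,z])
    return (P-np.array(p['t']))@np.array(p['R'])
def proj(p,X):
    c=np.array(p['R'])@np.array(X)+np.array(p['t']);s=c[:2]/c[2];s=s*(1+p['k1']*(s@s))
    K=np.array(p['intrinsics']);return s*[K[0,0],K[1,1]]+K[:2,2]
E
python3 - <<'E'
from h import *
for n in ["scene","side","wrist"]:
    p=snapshot(n); save(p,n+'0.png'); print(n,p['k1'],(-np.array(p['R']).T@p['t']).round(3))
    for th in ["door_handle","sieve_grip","nut_bin","bin_mouth","mat","sieve_floor","sieve"]:
        for f in models.spot_point(th,p)[:2]:
            print(th,f['conf'],np.round(f['uv'],1))
print(telemetry.get_obs())
E
```

```text
pics
scene -0.12601253397131074 [ 0.971 -0.566  0.849]
door_handle 0.89 [274.6 170.1]
sieve_grip 0.79 [178.7 235.7]
nut_bin 0.59 [292.4 187.9]
nut_bin 0.53 [195.  265.3]
bin_mouth 0.65 [274.5 182.8]
bin_mouth 0.43 [266.6 136.8]
mat 0.62 [176.1 235.9]
mat 0.59 [184.1 259.2]
sieve_floor 0.87 [180.2 258.9]
sieve_floor 0.35 [164.2 263.8]
sieve 0.78 [180.5 262.5]
side 0.024279080704363454 [ 0.237 -0.587  0.867]
door_handle 0.79 [241.3 171.6]
door_handle 0.58 [271.6 275.9]
nut_bin 0.64 [224.4 187.5]
bin_mouth 0.71 [244.2 188.8]
mat 0.77 [270.7 304.4]
sieve_floor 0.67 [277.7 294.5]
sieve_floor 0.64 [362.5 266.8]
sieve 0.95 [279.7 299.2]
wrist -0.053083539919837504 [ 0.675 -0.07   0.384]
door_handle 0.9 [433.7 227.6]
bin_mouth 0.83 [404.4 199.3]
{'clock': 1.2, 'joint_pos': array([ 1.65055882e+01,  2.05467757e+01,  6.82376663e-01,  8.41739712e-04,
       -7.01364555e+01, -1.65087065e+01]), 'qvel': array([-0.07222088,  0.05871642,  0.00451062, -0.0230589 ,  0.07483242,
        0.06383973]), 'tau': array([ 2.88605625e-03, -5.82394338e+01,  2.93288898e+01,  7.00223878e+00,
        1.26486630e-02, -6.74885428e-05]), 'tool_pos': array([ 6.74980894e-01, -3.91692513e-05,  1.98762381e-01]), 'orientation': array([ 1.79999406e+02, -1.00184978e-03, -9.00028323e+01]), 'force': array([ 0.08776298, -0.27101913, -0.35467029]), 'moment': array([-0.04429825,  0.00889029, -0.02069118]), 'opening': 0.08785149366606868}
```

View pics/scene0.png

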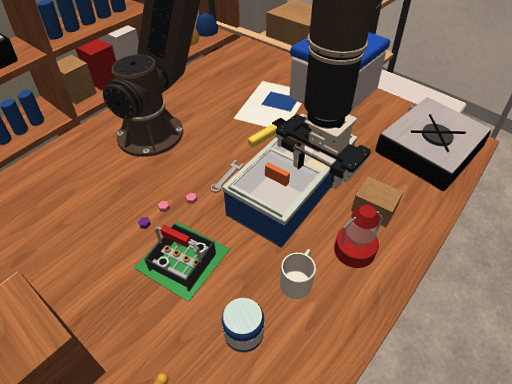

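View pics/side0.png

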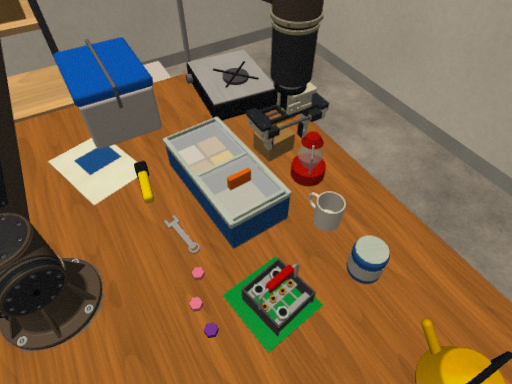

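View pics/wrist0.png

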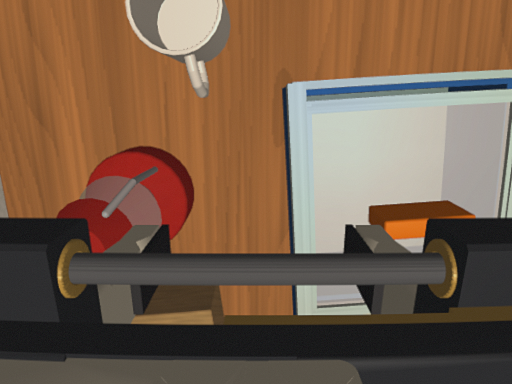

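The scene view shows the orange door handle at (277,173), the red sieve grip at (175,236) and the green mat around (183,258). Possible mix-ups: the red lantern (357,240), the pink and purple nuts at (163,206), (191,197) and (144,222), and the yellow torch (262,135). I choose the orange bar on the clear door and the red bar over the black sieve. Now I'll measure them.

Run:
```python
from h import *
def rect(Q):
    (c,s,a)=cv2.minAreaRect((Q[:,:2]*1000).astype(np.float32)); return np.round(c,1),np.round(s,1),round(a,1)
ims=[]
for n in ["scene","side"]:
    p=snapshot(n); C=cloud(p); hsv=cv2.cvtColor(p['img'],cv2.COLOR_RGB2HSV)
    Hh,S,V=hsv[...,0],hsv[...,1],hsv[...,2]; z=C[...,2]; ok=p['range_z']>0
    bx=(C[...,0]>.2)&(C[...,0]<.9)&(abs(C[...,1])<.55)&ok
    for nm,m in [("handle",(Hh>4)&(Hh<14)&(S>180)&(z>.12)&(z<.165)&bx),("handletop",(Hh>4)&(Hh<14)&(S>180)&(z>.146)&(z<.158)&bx),
                 ("grip",((Hh<4)|(Hh>175))&(S>180)&(z>.095)&(z<.14)&bx&(C[...,1]<-.1)),
                 ("mat",(Hh>50)&(Hh<80)&(S>120)&(abs(z)<.012)&bx),
                 ("bin_top",(z>.11)&(z<.122)&bx&(S<120))]:
        m=cv2.morphologyEx(m.astype(np.uint8),cv2.MORPH_OPEN,np.ones((2,2)))
        k,l,st,_=cv2.connectedComponentsWithStats(m)
        if k<2: print(n,nm,'none');continue
        i=1+np.argmax(st[1:,4]); Q=C[l==i]
        print(n,nm,len(Q),rect(Q),Q.mean(0).round(4),Q.min(0).round(3),Q.max(0).round(3))
    for th in ["nut_bin","sieve","mat","lantern","mug","carton","gas_can","torch","wrench"]:
        r=models.cut_out(th,p)
        if r: Q=C[r[0]['region']&ok]; print('  ',th,r[0]['conf'],np.percentile(Q,3,axis=0).round(3),np.percentile(Q,97,axis=0).round(3))
    u,v=(125,215) if n=="scene" else (215,245)
    ims.append(cv2.resize(p['img'][v:v+100,u:u+120],None,fx=3.3,fy=4,interpolation=cv2.INTER_CUBIC))
cv2.imwrite('pics/crop1.png',np.hstack(ims)[:,:,::-1])
```

```text
scene handle 284 (array([550.3,  18.4]), array([65.4, 33.9]), 26.8) [0.5528 0.0167 0.1381] [0.516 0.01  0.11 ] [0.582 0.047 0.154]
scene handletop 113 (array([549.7,  18.5]), array([64.6, 14.2]), 8.3) [0.5521 0.0181 0.1497] [0.517 0.01  0.14 ] [0.581 0.03  0.154]
scene grip 298 (array([ 690.6, -418.8]), array([ 61.9, 630.7]), 56.8) [ 0.4895 -0.2871  0.1248] [ 0.419 -0.566  0.011] [ 0.971 -0.229  0.849]
scene mat 1064 (array([ 718.4, -357.1]), array([235.6, 612. ]), 71.5) [ 0.5178 -0.3068  0.0057] [ 0.399 -0.566 -0.003] [ 0.971 -0.175  0.849]
scene bin_top 3624 (array([ 665.7, -224.7]), array([264.7, 876.8]), 25.1) [0.5564 0.0044 0.1167] [ 0.441 -0.566  0.009] [0.971 0.161 0.849]
   nut_bin 0.6 [ 0.457 -0.094  0.011] [0.646 0.174 0.137]
   sieve 0.69 [ 0.421 -0.354  0.004] [ 0.554 -0.218  0.132]
   mat 0.61 [ 0.4   -0.369 -0.   ] [ 0.566 -0.184  0.028]
   lantern 0.56 [ 0.758 -0.019  0.003] [0.853 0.071 0.167]
   mug 0.56 [ 0.707 -0.186  0.002] [ 0.781 -0.097  0.086]
   carton 0.63 [0.724 0.147 0.019] [0.831 0.238 0.073]
   gas_can 0.93 [ 0.695 -0.368  0.015] [ 0.772 -0.292  0.102]
  
[... 622 characters left out ...]
 -0.587 -0.003] [ 0.571 -0.179  0.867]
side bin_top 4108 (array([ 505.9, -154.2]), array([959.9, 342.1]), 77.7) [0.5391 0.0346 0.1157] [ 0.237 -0.587  0.001] [0.714 0.315 0.867]
   nut_bin 0.88 [ 0.437 -0.091  0.014] [0.635 0.301 0.122]
   sieve 0.62 [ 0.411 -0.352  0.003] [ 0.547 -0.218  0.131]
   mat 0.69 [ 0.379 -0.367 -0.   ] [ 0.55  -0.186  0.026]
   lantern 0.92 [ 0.749 -0.017  0.011] [0.832 0.06  0.168]
   mug 0.81 [ 0.703 -0.185  0.007] [ 0.778 -0.083  0.086]
   carton 0.94 [0.716 0.15  0.006] [0.827 0.229 0.073]
   gas_can 0.88 [ 0.683 -0.368  0.011] [ 0.759 -0.292  0.101]
   torch 0.83 [0.307 0.177 0.008] [0.355 0.324 0.041]
   wrench 0.85 [ 0.331 -0.053 -0.001] [0.375 0.084 0.01 ]
```

View pics/crop1.png

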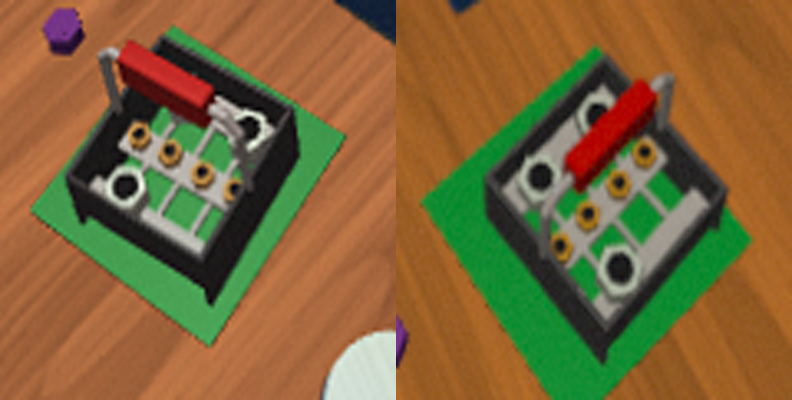

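The crop confirms it: red bar over the black sieve, 4 brass nuts on the middle strip, 3 silver nuts on the outer strips. Next I refine the poses.

Run:
```python
from h import *
def rect(Q):
    (c,s,a)=cv2.minAreaRect((np.array(Q)[:,:2]*1000).astype(np.float32)); return np.round(c,1),np.round(s,1),round(a,1)
for n in ["scene","side"]:
    p=snapshot(n); C=cloud(p); hsv=cv2.cvtColor(p['img'],cv2.COLOR_RGB2HSV)
    Hh,S,V=[hsv[...,i].astype(int) for i in range(3)]; z=C[...,2]; ok=p['range_z']>0.2
    g=((Hh>50)&(Hh<80)&(S>110)).astype(np.uint8); g=cv2.morphologyEx(g,cv2.MORPH_OPEN,np.ones((2,2)))
    g=cv2.morphologyEx(g,cv2.MORPH_CLOSE,np.ones((9,9)))
    k,l,st,_=cv2.connectedComponentsWithStats(g); i=1+np.argmax(st[1:,4])
    cn=np.argwhere(l==i)[:,::-1]; hull=cv2.convexHull(cn.astype(np.int32))[:,0]
    print(n,'mat',rect([world(p,h,z=.003) for h in hull]))
    # red grip: top face
    R=((Hh<5)|(Hh>174))&(S>170)&ok&(C[...,0]>.4)&(C[...,0]<.58)&(C[...,1]>-.35)&(C[...,1]<-.2)&(z>.09)
    Q=C[R]; t=Q[Q[:,2]>.122]; print(n,'grip n',len(Q),'zmax',np.percentile(Q[:,2],[5,50,95]).round(4),'top',len(t),rect(t),t.mean(0).round(4))
    O=(Hh>3)&(Hh<16)&(S>170)&ok&(C[...,0]>.45)&(C[...,0]<.65)&(C[...,1]>-.06)&(C[...,1]<.1)&(z>.115)
    Q=C[O]; t=Q[Q[:,2]>.147]; print(n,'handle',len(Q),np.percentile(Q[:,2],[5,50,95]).round(4),'top',len(t),rect(t),t.mean(0).round(4))
    # sieve rim: top wall z~.059
    K=(V<90)&ok&(z>.052)&(z<.066)&(C[...,0]>.38)&(C[...,0]<.6)&(C[...,1]>-.4)&(C[...,1]<-.18)
    print(n,'rim',K.sum(),rect(C[K]))
    B=ok&(z>.108)&(z<.122)&(C[...,0]>.42)&(C[...,0]<.7)&(C[...,1]>-.12)&(C[...,1]<.34)&(Hh>70)&(Hh<115)
    Q=C[B]; print(n,'bin',len(Q),rect(Q))
    for th in ['sieve_grip','sieve_floor','door_handle','bin_mouth','mat']:
        zz=dict(sieve_grip=.118,sieve_floor=.027,door_handle=.151,bin_mouth=.1,mat=.003)[th]
        for f in models.spot_point(th,p)[:1]: print('   ',th,f['conf'],world(p,f['uv'],z=zz).round(4))
```

```text
scene mat (array([ 476.5, -277. ]), array([177.8, 178.8]), 8.7)
scene grip n 309 zmax [0.1119 0.13   0.133 ] top 236 (array([ 483.2, -284.8]), array([73.9, 18.5]), 12.9) [ 0.4852 -0.286   0.1301]
scene handle 321 [0.1177 0.1404 0.1532] top 114 (array([546.9,  19.1]), array([67.8, 15.3]), 5.1) [0.5482 0.0182 0.1513]
scene rim 400 (array([ 483. , -284.6]), array([127.7, 127. ]), 12.8)
scene bin 11 (array([511.6,  -2.2]), array([189.3,  51.3]), 79.0)
    sieve_grip 0.96 [ 0.4834 -0.2794  0.118 ]
    sieve_floor 0.93 [ 0.4899 -0.2832  0.027 ]
    door_handle 0.58 [0.5466 0.0202 0.151 ]
    bin_mouth 0.88 [0.5485 0.0072 0.1   ]
    mat 0.79 [ 0.4777 -0.2677  0.003 ]
side mat (array([ 471.6, -279.6]), array([177.9, 177.4]), 8.7)
side grip n 301 zmax [0.1177 0.1299 0.1322] top 261 (array([ 479.9, -284.3]), array([74.2, 18.1]), 13.0) [ 0.4791 -0.2856  0.1298]
side handle 287 [0.1184 0.141  0.1532] top 110 (array([578.8,  10.8]), array([ 29.2, 135.6]), 73.8) [0.5458 0.0193 0.1547]
side rim 431 (array([ 480.1, -284.1]), array([127.3, 125.3]), 12.0)
side bin 73 (array([554.5, 104. ]), array([176.9, 390.1]), 13.6)
    sieve_grip 0.62 [ 0.4834 -0.2793  0.118 ]
    sieve_floor 0.67 [ 0.4869 -0.2827  0.027 ]
    door_handle 0.65 [0.5427 0.0296 0.151 ]
    bin_mouth 0.94 [0.5529 0.0134 0.1   ]
    mat 0.71 [ 0.4637 -0.2796  0.003 ]
```

Run:
```python
from h import *
def rect(Q):
    (c,s,a)=cv2.minAreaRect((np.array(Q)[:,:2]*1000).astype(np.float32)); return np.round(c,1),np.round(s,1),round(a,1)
for n in ["side","scene"]:
    p=snapshot(n); C=cloud(p); z=C[...,2]; ok=p['range_z']>0.2
    for lo,hi in [(.113,.121),(.095,.121)]:
        B=ok&(z>lo)&(z<hi)&(C[...,0]>.40)&(C[...,0]<.72)&(C[...,1]>-.13)&(C[...,1]<.36)
        B=cv2.morphologyEx(B.astype(np.uint8),cv2.MORPH_OPEN,np.ones((3,3)))
        k,l,st,_=cv2.connectedComponentsWithStats(B); i=1+np.argmax(st[1:,4]); Q=C[(l==i)&ok]
        print(n,lo,len(Q),rect(Q))
    O=None
    im=p['img'].copy()
    for yaw in (8,10,12):
        pass
    if n=="side":
        # orange handle line & rails check: draw candidate bin outlines
        cv2.imwrite('pics/bincrop.png',cv2.resize(im[100:250,150:300],None,fx=4,fy=4,interpolation=cv2.INTER_CUBIC)[:,:,::-1])
```

```text
side 0.113 940 (array([543.6,  49.1]), array([199.5, 276.9]), 4.3)
side 0.095 6773 (array([538.6, 112.4]), array([200.1, 405. ]), 4.3)
scene 0.113 708 (array([576. ,  29.7]), array([138.5, 235.2]), 3.7)
scene 0.095 4536 (array([543.9,  36.3]), array([201.7, 257.4]), 3.8)
```

View pics/bincrop.png

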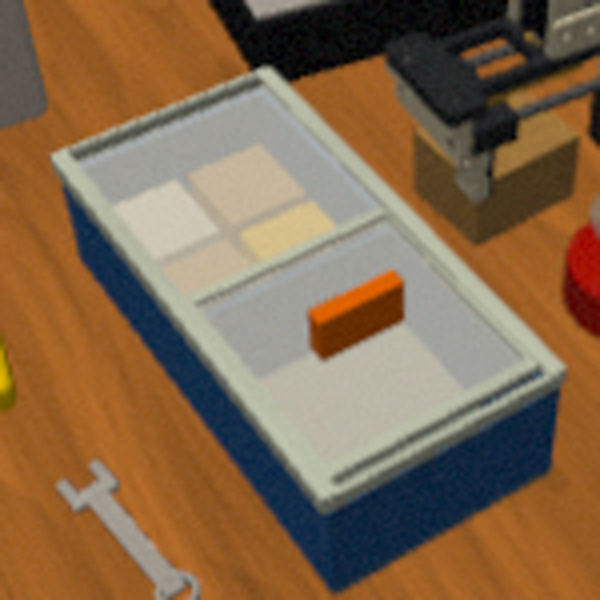

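Emit:
jog_arm(
  targets="-0.002 0.015 0 0 0 10.5 1; -0.005 0.035 0 0 0 21 1; -0.008 0.055 0 0 0 31.5 1; -0.011 0.075 0 0 0 42 1; -0.014 0.095 0 0 0 52.5 1; -0.016 0.112 0 0 0 63 1; -0.018 0.125 0 0 0 74 1; -0.0185 0.129 0 0 0 85 1",
)

```text
clock: 3.9
tool_pos: [0.5454, 0.0186, 0.1992]
orientation: [180.0, 0.0, -174.8]
force: [1.0, 0.0, -0.0]
opening: 0.0876
```

```bash
cat >> h.py <<'E'
from scipy.spatial.transform import Rotation as Ro
def st():
    o=telemetry.get_obs(); print('t',round(o['clock'],2),'pos',o['tool_pos'].round(4),'rpy',o['orientation'].round(2),'F',o['force'].round(1),'op',round(o['opening'],4)); return o
def plan(target,yaw=None):
    """tool-frame shift & turn to bring TCP to world target, pointing down with yaw"""
    o=st(); R=Ro.from_euler('xyz',o['orientation'],degrees=True)
    s=R.inv().apply(np.array(target)-o['tool_pos'])
    T=R if yaw is None else Ro.from_euler('xyz',[180,0,yaw],degrees=True)
    rv=(R.inv()*T).as_rotvec(degrees=True)
    print('shift',s.round(4),'turn',rv.round(2)); return s,rv
E
python3 -c "
from h import *
plan([.546,.0185,.122],-175.8)
p=snapshot('wrist');save(p,'w1.png');p=snapshot('side');save(p,'s1.png')"
```

```text
t 3.9 pos [0.5454 0.0186 0.1992] rpy [ 1.7999e+02  4.0000e-02 -1.7482e+02] F [ 1.  0. -0.] op 0.0876
shift [-0.0006 -0.0002  0.0772] turn [0.01 0.04 0.98]
```

View pics/w1.png

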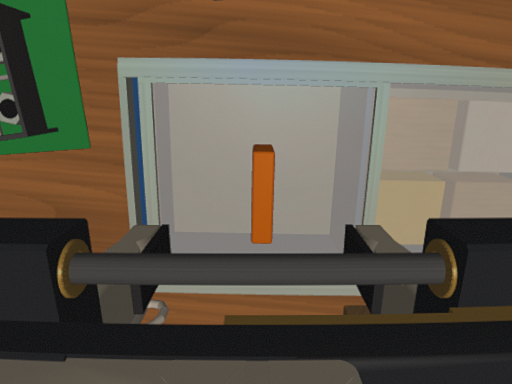

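View pics/s1.png

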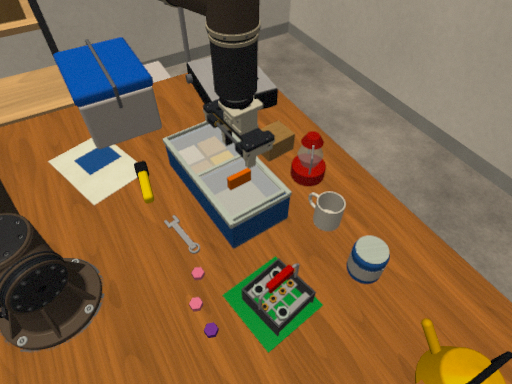

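Emit:
jog_arm(
  targets="0 0 0.015 0 0 0.98 1; 0 0 0.035 0 0 0.98 1; 0 0 0.055 0 0 0.98 1; 0 0 0.07 0 0 0.98 1; -0.0006 0 0.075 0 0 0.98 1; -0.0006 0 0.075 0 0 0.98 -1; -0.0006 0 0.075 0 0 0.98 -1; -0.0006 0 0.075 0 0 0.98 -1",
)

```text
clock: 5.0
tool_pos: [0.5467, 0.0188, 0.1248]
orientation: [180.0, 0.1, -175.6]
force: [-0.6, 0.2, 0.5]
opening: 0.0632
```

```bash
python3 -c "
from h import *
plan([.5325,.2035,.124],-175.8)"
```

```text
t 5.0 pos [0.5467 0.0188 0.1248] rpy [ 1.7997e+02  1.0000e-01 -1.7557e+02] F [-0.6  0.2  0.5] op 0.0632
shift [-1.000e-04  1.853e-01  9.000e-04] turn [0.03 0.1  0.23]
```

Emit:
jog_arm(
  targets="0 0 0 0 0 0 -1; 0 0 0 0 0 0 -1; 0 0 0 0 0 0 -1; 0 0 0 0 0 0 -1; 0 0 0 0 0 0 -1; 0 0 0 0 0 0 -1; 0 0 0 0 0 0 -1; 0 0 0 0 0 0 -1",
)

```text
clock: 6.0
tool_pos: [0.5467, 0.0188, 0.1248]
orientation: [180.0, 0.1, -175.6]
force: [-0.3, -0.0, -0.4]
opening: 0.0005
```

Emit:
jog_arm(
  targets="0 0.008 0 0 0 0 -1; 0 0.024 0 0 0 0 -1; 0 0.046 0 0 0 0 -1; 0 0.07 0 0 0 0 -1; 0 0.094 0 0 0 0 -1; 0 0.118 0 0 0 0 -1; 0 0.138 0 0 0 0 -1; 0 0.152 0 0 0 0 -1",
)

```text
clock: 7.0
tool_pos: [0.5347, 0.1718, 0.1248]
orientation: [180.0, 0.1, -175.5]
force: [-0.9, -0.5, 0.3]
opening: 0.0004
```

```bash
python3 -c "
from h import *
plan([.5325,.2035,.1248],-175.8)"
```

```text
t 7.0 pos [0.5347 0.1718 0.1248] rpy [ 1.7997e+02  1.0000e-01 -1.7552e+02] F [-0.9 -0.5  0.3] op 0.0004
shift [-0.0002  0.0318  0.0001] turn [0.03 0.1  0.28]
```

The opening went to 0, so the grasp missed the handle. I'll look.

```bash
python3 -c "
from h import *
p=snapshot('scene');save(p,'c2.png');q=snapshot('side');save(q,'s2.png')
w=snapshot('wrist');save(w,'w2.png')
print(proj(p,[.546,.0185,.151]),proj(q,[.546,.0185,.151]))
for n in (p,q):
  print(models.spot_point('door_handle',n)[:1], proj(n,telemetry.get_obs()['tool_pos']))
"
```

```text
[276.24043538 169.24345758] [239.42568875 174.31221543]
[] [305.25379056 146.01498464]
[{'uv': [237.0, 169.3], 'conf': 0.95}] [211.88930431 149.93468159]
```

View pics/c2.png

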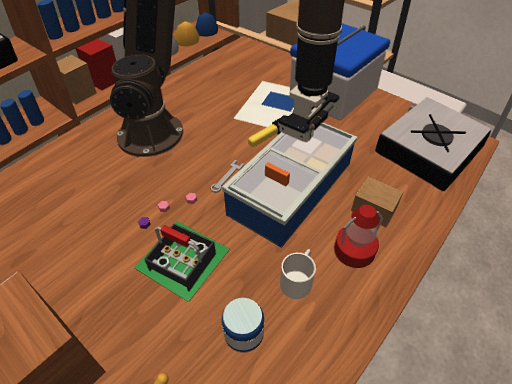

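View pics/s2.png

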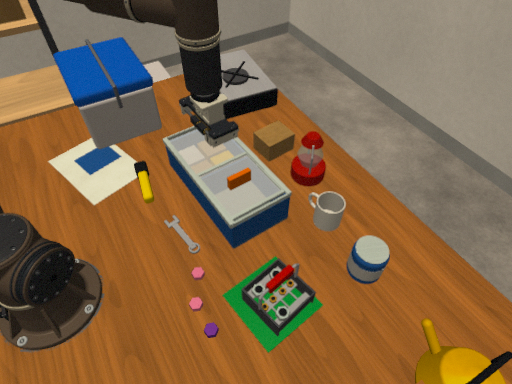

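View pics/w2.png

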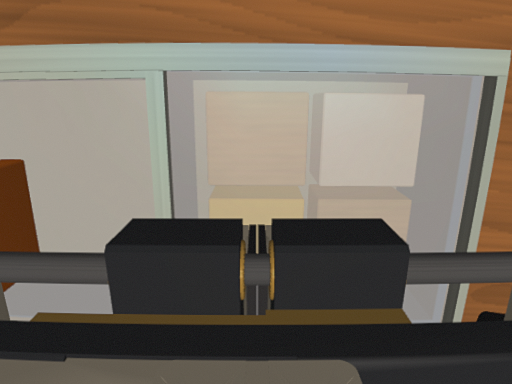

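```bash
python3 -c "
from h import *
o=st(); T=o['tool_pos']
ims=[]
for n in ('scene','side','wrist'):
  p=snapshot(n); im=p['img'].copy()
  for dz,c in ((0,(0,255,0)),(.019,(255,0,255)),(.066,(255,255,0)),(-.01,(0,255,255))):
    a=proj(p,T+[0,0,dz]); print(n,dz,a.round(1)); cv2.circle(im,tuple(int(round(v)) for v in a),2 if n!='wrist' else 4,c,-1)
  if n!='wrist':
    a=proj(p,T); u,v=int(a[0])-60,int(a[1])-70; ims.append(cv2.resize(im[max(v,0):v+120,u:u+120],(390,390),interpolation=cv2.INTER_CUBIC))
  else: cv2.imwrite('pics/w3.png',im[:,:,::-1])
cv2.imwrite('pics/tcp3.png',np.hstack(ims)[:,:,::-1])
"
```

```text
t 7.25 pos [0.5348 0.1701 0.1248] rpy [ 1.7998e+02  8.0000e-02 -1.7557e+02] F [ 0.6 -0.3  0. ] op 0.0003
scene 0 [305.2 146.1]
scene 0.019 [305.8 141. ]
scene 0.066 [307.3 127.9]
scene -0.01 [304.9 148.7]
side 0 [211.9 149.9]
side 0.019 [211.3 145.2]
side 0.066 [209.8 132.8]
side -0.01 [212.2 152.4]
wrist 0 [257.  223.4]
wrist 0.019 [257.  236.3]
wrist 0.066 [257.2 283.4]
wrist -0.01 [256.9 217.5]
```

View pics/tcp3.png

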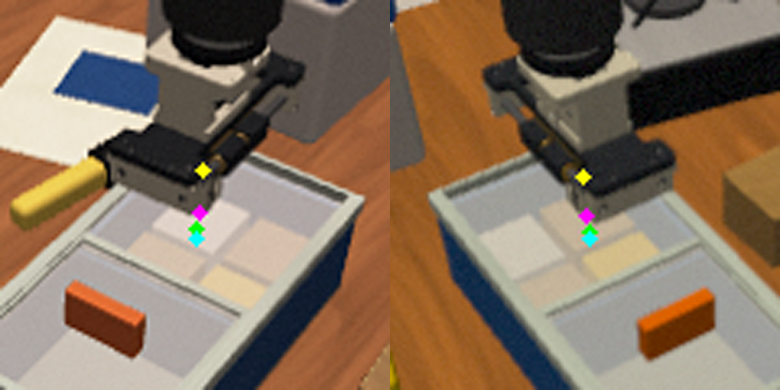

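View pics/w3.png

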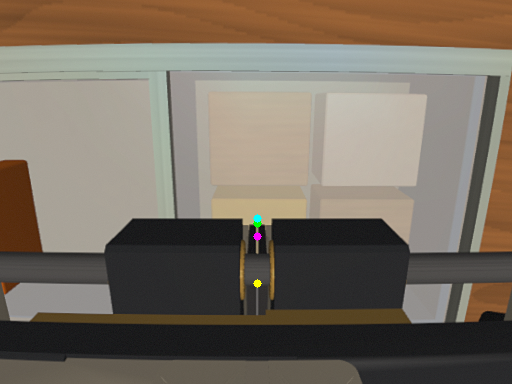

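```bash
python3 -c "
from h import *
o=telemetry.get_obs();print(o['tool_pos'],o['joint_pos'].round(2))
p=snapshot('wrist');C=cloud(p)
for uv in [(10,180),(10,165),(10,240),(160,120),(300,58),(100,58),(258,228),(180,230),(340,230),(257,270),(180,300)]: print(uv,C[uv[1],uv[0]].round(3),p['range_z'][uv[1],uv[0]].round(3))
for n in ('scene','side'):
  q=snapshot(n);D=cloud(q);T=o['tool_pos']
  z=q['range_z']
  m=(z>0.2)&(abs(D[...,0]-T[0])<.06)&(abs(D[...,1]-T[1])<.08)&(D[...,2]>.122)&(D[...,2]<.3)
  Q=D[m]
  for lo in np.arange(.12,.26,.01):
    s=Q[(Q[:,2]>=lo)&(Q[:,2]<lo+.01)]
    if len(s)>2: print(n,round(lo,3),len(s),np.percentile(s,[5,95],axis=0)[:,:2].round(3).tolist())
"
```

```text
[0.53498535 0.16975335 0.12488977] [ 3.7610e+01  1.3320e+01 -1.9850e+01  3.0000e-02 -5.6740e+01 -1.2324e+02]
(10, 180) [0.519 0.029 0.128] 0.187
(10, 165) [0.511 0.027 0.125] 0.187
(10, 240) [0.552 0.03  0.136] 0.188
(160, 120) [0.481 0.111 0.116] 0.191
(300, 58) [0.442 0.186 0.116] 0.181
(100, 58) [0.449 0.078 0.116] 0.181
(258, 228) [0.525 0.17  0.157] 0.164
(180, 230) [0.498 0.148 0.231] 0.085
(340, 230) [0.494 0.187 0.232] 0.084
(257, 270) [0.505 0.168 0.235] 0.083
(180, 300) [0.511 0.15  0.241] 0.078
scene 0.15 8 [[0.542, 0.155], [0.548, 0.179]]
scene 0.16 15 [[0.545, 0.153], [0.549, 0.179]]
scene 0.17 22 [[0.544, 0.151], [0.549, 0.183]]
scene 0.18 13 [[0.545, 0.151], [0.549, 0.176]]
scene 0.22 40 [[0.554, 0.108], [0.577, 0.249]]
scene 0.23 117 [[0.529, 0.117], [0.577, 0.248]]
scene 0.24 121 [[0.554, 0.137], [0.574, 0.207]]
scene 0.25 102 [[0.522, 0.093], [0.57, 0.241]]
scene 0.26 303 [[0.518, 0.092], [0.567, 0.243]]
side 0.15 5 [[0.524, 0.159], [0.526, 0.179]]
side 0.16 17 [[0.523, 0.152], [0.529, 0.183]]
side 0.17 14 [[0.523, 0.155], [0.527, 0.18]]
side 0.18 12 [[0.524, 0.151], [0.526, 0.176]]
side 0.22 32 [[0.493, 0.135], [0.514, 0.249]]
side 0.23 108 [[0.493, 0.122], [0.514, 0.248]]
side 0.24 128 [[0.495, 0.134], [0.515, 0.246]]
side 0.25 77 [[0.492, 0.103], [0.523, 0.241]]
side 0.26 316 [[0.502, 0.092], [0.566, 0.242]]
```

Depth shows the closed fingertips at about z=0.154, while the reported TCP is at 0.125. They passed just above the handle. I'll reopen, go back over the handle and measure the tips while open.

Emit:
jog_arm(
  targets="0 -0.0 -0.02 0 0 0 1; 0 -0.015 -0.045 0 0 0 1; 0 -0.04 -0.05 0 0 0 1; 0 -0.07 -0.05 0 0 0 1; 0 -0.1 -0.05 0 0 0 1; 0 -0.13 -0.05 0 0 0 1; 0 -0.148 -0.05 0 0 0 1; 0 -0.152 -0.05 0 0 0 1",
)

```text
clock: 8.55
tool_pos: [0.5466, 0.0174, 0.1748]
orientation: [180.0, 0.1, -175.7]
force: [-0.3, -0.1, -0.6]
opening: 0.075
```

```bash
cat > tips.py <<'E'
from h import *
o=st(); T=o['tool_pos']; ims=[]
print(o['joint_pos'].round(2))
w=snapshot('wrist'); print('wristcam',(-np.array(w['R']).T@w['t']-T).round(4)); save(w,'wt_%d.png'%(o['clock']*100))
for n in ('scene','side'):
  q=snapshot(n);D=cloud(q); z=q['range_z']
  im=q['img'].copy(); a=proj(q,T); cv2.circle(im,tuple(int(round(v)) for v in a),1,(0,255,0),-1)
  u,v=int(a[0])-60,max(int(a[1])-70,0); ims.append(cv2.resize(im[v:v+120,u:u+120],(390,390),interpolation=cv2.INTER_CUBIC))
  m=(z>0.2)&(abs(D[...,0]-T[0])<.05)&(abs(D[...,1]-T[1])<.08)&(D[...,2]>.155)&(D[...,2]<.3)
  Q=D[m]
  for lo in np.arange(.15,.28,.01):
    s=Q[(Q[:,2]>=lo)&(Q[:,2]<lo+.01)]
    if len(s)>2: print(n,round(lo,3),len(s),np.percentile(s,[5,95],axis=0)[:,:2].round(3).tolist())
cv2.imwrite('pics/tips_%d.png'%(o['clock']*100),np.hstack(ims)[:,:,::-1]); print('tips_%d.png'%(o['clock']*100))
E
python3 tips.py; ls -t pics|head -1
```

```text
t 8.55 pos [0.5466 0.0174 0.1748] rpy [ 1.7996e+02  1.0000e-01 -1.7570e+02] F [-0.3 -0.1 -0.6] op 0.075
[  22.35    9.46  -17.69   -0.    -62.74 -108.05]
wristcam [-0.0707 -0.0053  0.1848]
scene 0.2 26 [[0.537, -0.038], [0.56, 0.065]]
scene 0.21 63 [[0.538, -0.039], [0.561, 0.067]]
scene 0.22 52 [[0.542, -0.04], [0.562, 0.067]]
scene 0.23 32 [[0.537, -0.041], [0.559, 0.072]]
scene 0.24 18 [[0.535, 0.055], [0.555, 0.071]]
scene 0.25 10 [[0.541, 0.057], [0.551, 0.061]]
scene 0.26 10 [[0.549, 0.059], [0.557, 0.062]]
scene 0.27 50 [[0.556, -0.052], [0.59, 0.081]]
scene 0.28 160 [[0.564, -0.052], [0.59, 0.081]]
side 0.2 22 [[0.534, -0.037], [0.556, 0.063]]
side 0.21 48 [[0.532, -0.039], [0.557, 0.068]]
side 0.22 41 [[0.532, -0.039], [0.556, 0.068]]
side 0.23 25 [[0.531, -0.041], [0.558, 0.075]]
side 0.24 13 [[0.531, 0.059], [0.55, 0.068]]
side 0.25 10 [[0.537, 0.061], [0.544, 0.065]]
side 0.26 10 [[0.53, 0.063], [0.538, 0.066]]
side 0.27 46 [[0.503, -0.056], [0.53, 0.093]]
side 0.28 150 [[0.503, -0.05], [0.523, 0.086]]
tips_855.png
tips_855.png
```

Offset confirmed with the fingers open: the real tips are about 29 mm above the reported TCP. I'll allow for that from here on.

Emit:
jog_arm(
  targets="0 0.002 0.015 0 0 0 1; 0 0.004 0.03 0 0 0 1; 0 0.004 0.045 0 0 0 1; 0 0.004 0.058 0 0 0 1; 0 0.004 0.068 0 0 0 1; 0 0.004 0.075 0 0 0 1; 0 0.004 0.078 0 0 0 -1; 0 0.004 0.078 0 0 0 -1",
)

```text
clock: 9.7
tool_pos: [0.5466, 0.0226, 0.0969]
orientation: [180.0, 0.1, -175.6]
force: [-0.4, -0.3, 1.1]
opening: 0.0729
```

Emit:
jog_arm(
  targets="0 0 0 0 0 0 -1; 0 0 0 0 0 0 -1; 0 0 0 0 0 0 -1; 0 0 0 0 0 0 -1; 0 0 0 0 0 0 -1; 0 0 0 0 0 0 -1; 0 0 0 0 0 0 -1; 0 0 0 0 0 0 -1",
)

```text
clock: 10.7
tool_pos: [0.5466, 0.0226, 0.0969]
orientation: [180.0, 0.1, -175.6]
force: [-1.1, 0.0, -0.1]
opening: 0.0161
```

Emit:
jog_arm(
  targets="0 0.008 0 0 0 0 -1; 0 0.024 0 0 0 0 -1; 0 0.048 0 0 0 0 -1; 0 0.074 0 0 0 0 -1; 0 0.1 0 0 0 0 -1; 0 0.126 0 0 0 0 -1; 0 0.15 0 0 0 0 -1; 0 0.168 0 0 0 0 -1",
)

```text
clock: 11.7
tool_pos: [0.5346, 0.1922, 0.0969]
orientation: [179.9, 0.2, -175.6]
force: [8.5, -2.0, -5.8]
opening: 0.0156
```

Emit:
jog_arm(
  targets="0 0.006 0 0 0 0 -1; 0 0.01 0 0 0 0 -1; 0 0.014 0 0 0 0 -1; 0 0.017 0 0 0 0 -1; 0 0.0185 0 0 0 0 -1; 0 0.0195 0 0 0 0 -1; 0 0.0195 0 0 0 0 -1; 0 0.0195 0 0 0 0 -1",
)

```text
clock: 12.7
tool_pos: [0.5337, 0.1988, 0.0967]
orientation: [-179.0, -0.0, -175.7]
force: [26.2, -53.8, -0.0]
opening: 0.0158
```

```bash
python3 -c "
from h import *
st()
for n in ('scene','side','wrist'):
  p=snapshot(n);save(p,n+'4.png')
  C=cloud(p);hsv=cv2.cvtColor(p['img'],cv2.COLOR_RGB2HSV).astype(int);Hh,S=hsv[...,0],hsv[...,1];z=C[...,2]
  O=(Hh>3)&(Hh<16)&(S>170)&(p['range_z']>.05)&(C[...,0]>.45)&(C[...,0]<.65)&(C[...,1]>.1)&(C[...,1]<.3)&(z>.12)&(z<.16)
  Q=C[O]; print(n,len(Q),np.median(Q,axis=0).round(3),Q.min(0).round(3),Q.max(0).round(3))
"
```

```text
t 12.7 pos [0.5337 0.1988 0.0967] rpy [-1.7902e+02 -5.0000e-02 -1.7566e+02] F [ 26.2 -53.8  -0. ] op 0.0158
scene 101 [0.557 0.193 0.143] [0.539 0.184 0.12 ] [0.571 0.209 0.157]
side 100 [0.512 0.191 0.143] [0.498 0.186 0.121] [0.527 0.207 0.157]
wrist 3966 [0.515 0.198 0.15 ] [0.497 0.189 0.12 ] [0.558 0.208 0.158]
```

View pics/scene4.png

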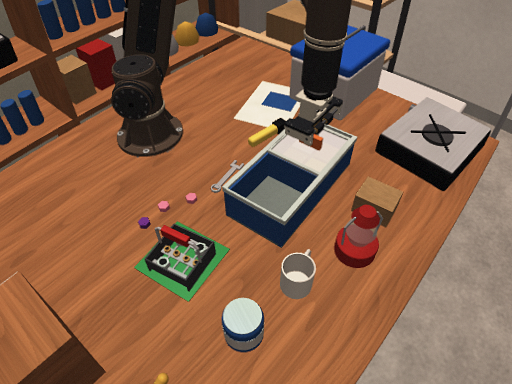

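View pics/side4.png

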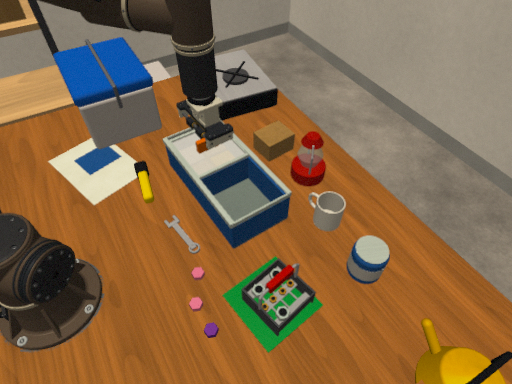

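View pics/wrist4.png

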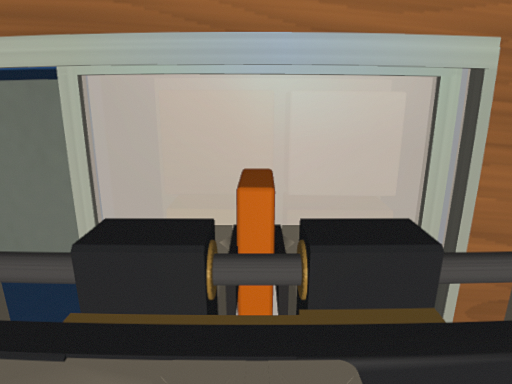

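Emit:
jog_arm(
  targets="0 0 0 0 0 0 -1; 0 0 0 0 0 0 -1; 0 0 0 0 0 0 1; 0 0 0 0 0 0 1; 0 0 0 0 0 0 1; 0 0 0 0 0 0 1; 0 0 0 0 0 0 1; 0 0 0 0 0 0 1",
)

```text
clock: 13.85
tool_pos: [0.5336, 0.1988, 0.0967]
orientation: [-179.0, -0.1, -175.7]
force: [0.2, 0.4, -0.1]
opening: 0.0707
```

```bash
python3 -c "
from h import *
plan([.49,-.15,.205],-167.0)"
```

```text
t 13.85 pos [0.5336 0.1988 0.0967] rpy [-1.7902e+02 -5.0000e-02 -1.7566e+02] F [ 0.2  0.4 -0.1] op 0.0707
shift [ 0.07   -0.3463 -0.1024] turn [-0.97 -0.12 -8.66]
```

Emit:
jog_arm(
  targets="0 0 -0.02 -0.5 0 0 1; 0 0 -0.05 -0.97 0 -1 1; 0.005 -0.02 -0.08 -0.97 0 -2 1; 0.015 -0.065 -0.1 -0.97 0 -4 1; 0.025 -0.12 -0.102 -0.97 0 -6 1; 0.035 -0.175 -0.102 -0.97 0 -8 1; 0.046 -0.23 -0.102 -0.97 0 -8.6 1; 0.055 -0.275 -0.102 -0.97 0 -8.6 1",
)

```text
clock: 14.85
tool_pos: [0.499, -0.0797, 0.2037]
orientation: [180.0, -0.1, -167.1]
force: [0.1, -0.5, -0.3]
opening: 0.0876
```

Run:
```python
from h import *
st()
for n in ("scene","side"):
    p=snapshot(n); C=cloud(p); hsv=cv2.cvtColor(p['img'],cv2.COLOR_RGB2HSV).astype(int); Hh,S=hsv[...,0],hsv[...,1]; z=C[...,2]
    O=(Hh>3)&(Hh<16)&(S>170)&(p['range_z']>.2)&(C[...,0]>.45)&(C[...,0]<.65)&(C[...,1]>.1)&(C[...,1]<.3)&(z>.147)&(z<.158)
    t=C[O]; print(n,len(t),t.mean(0).round(4),t.min(0).round(3),t.max(0).round(3))
    save(p,n+'5.png')
plan([.4815,-.2815,.16],-167.3)
```

```text
t 14.85 pos [ 0.499  -0.0797  0.2037] rpy [ 1.7999e+02 -9.0000e-02 -1.6708e+02] F [ 0.1 -0.5 -0.3] op 0.0876
scene 85 [0.5356 0.1946 0.1504] [0.501 0.186 0.147] [0.569 0.206 0.154]
side 10 [0.5022 0.1947 0.1511] [0.498 0.189 0.148] [0.508 0.202 0.154]
t 14.95 pos [ 0.4986 -0.0811  0.2036] rpy [-1.7999e+02 -1.3000e-01 -1.6727e+02] F [0.  0.5 0.4] op 0.0876
shift [ 0.0608 -0.1917  0.0438] turn [-0.01 -0.13  0.03]
```

View pics/side5.png

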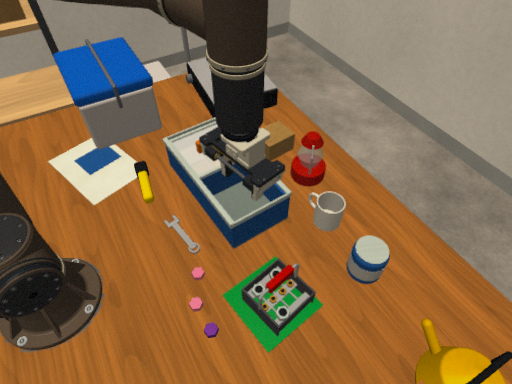

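Both the arm and the scene camera give about 0.177 m of travel, 8 mm short of 0.185, so I need to know what stopped it.

Run:
```python
from h import *
p=snapshot("side"); C=cloud(p)
for uv in [(65,65),(115,45),(150,95),(100,135),(160,120),(150,75),(105,80),(270,80),(205,140),(200,150)]: print(uv,C[uv[1],uv[0]].round(3))
im=p['img'][110:250,150:300]; cv2.imwrite('pics/bin6a.png',cv2.resize(im,None,fx=4,fy=4,interpolation=cv2.INTER_CUBIC)[:,:,::-1])
q=snapshot("scene"); im=q['img'][110:250,210:370]; cv2.imwrite('pics/bin6b.png',cv2.resize(im,None,fx=4,fy=4,interpolation=cv2.INTER_CUBIC)[:,:,::-1])
D=cloud(q)
for uv in [(295,45),(300,100),(340,105),(385,60),(345,40)]: print('sc',uv,D[uv[1],uv[0]].round(3))
```

```text
(65, 65) [0.26  0.681 0.222]
(115, 45) [0.44  0.729 0.223]
(150, 95) [0.464 0.487 0.153]
(100, 135) [0.268 0.487 0.064]
(160, 120) [0.478 0.494 0.039]
(150, 75) [0.482 0.498 0.215]
(105, 80) [0.348 0.533 0.221]
(270, 80) [0.914 0.446 0.088]
(205, 140) [ 0.448 -0.016  0.342]
(200, 150) [0.505 0.19  0.122]
sc (295, 45) [0.253 0.499 0.223]
sc (300, 100) [0.299 0.49  0.016]
sc (340, 105) [0.469 0.487 0.071]
sc (385, 60) [ 0.25   1.427 -0.208]
sc (345, 40) [0.366 0.651 0.224]
```

View pics/bin6a.png

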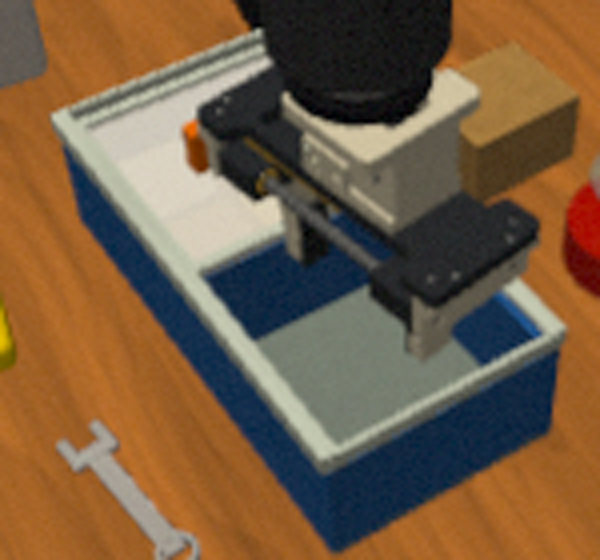

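View pics/bin6b.png

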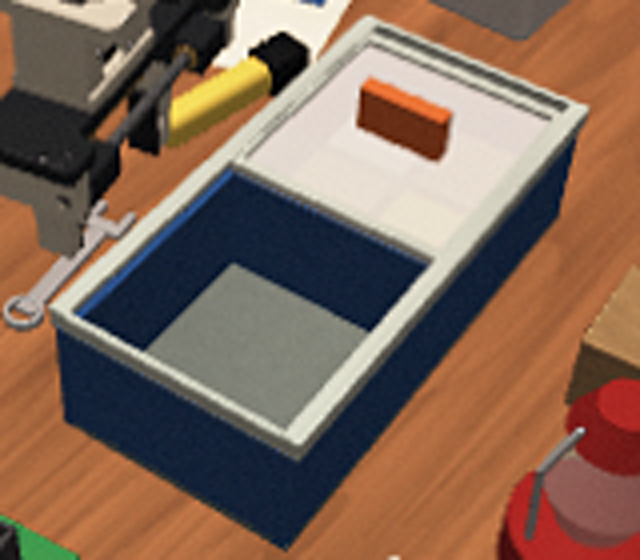

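Run:
```python
from h import *
q=snapshot("scene"); p=snapshot("side")
c=[world(q,(210+u/4-.4,110+v/4-.4),z=.117)[:2] for u,v in [(370,18),(588,105),(298,452),(55,305)]]
print('scene corners',np.round(c,4).tolist(), 'ctr',np.mean(c,axis=0).round(4),'len',np.linalg.norm(c[0]-c[3]).round(4),np.linalg.norm(c[1]-c[2]).round(4),'w',np.linalg.norm(c[0]-c[1]).round(4))
ctr=np.mean(c,axis=0); d=c[0]-c[3]+c[1]-c[2]; d/=np.linalg.norm(d); print('yaw',np.degrees(np.arctan2(-d[0],d[1])))
for h in [(.5482,.0182),(.5356,.1946)]: print('handle along y',(np.array(h)-ctr)@d)
# side: corners from bincrop.png (150,100) shut
e=[world(p,(150+u/4-.4,100+v/4-.4),z=.117)[:2] for u,v in [(52,153),(266,68),(566,375),(325,498)]]
ctr=np.mean(e,axis=0);print('side',np.round(e,4).tolist(),ctr.round(4),np.linalg.norm(e[0]-e[3]).round(4),np.linalg.norm(e[1]-e[2]).round(4))
for h in [(.5458,.0193),(.5356,.1947)]: print((np.array(h)-ctr)@d)
# edges of door handle/panel features from crop6b: divider edge, panel +y end
for nm,(u,v) in dict(slot_in=(465,75),slot_out=(470,60),div_lo=(335,215),panel_end=(462,85)).items():
    w=world(q,(210+u/4-.4,110+v/4-.4),z=.113)[:2]; print(nm,(w-np.mean(c,axis=0))@d)
a=cv2.resize(q['img'][112:150,290:362],(792,418),interpolation=cv2.INTER_CUBIC); cv2.imwrite('pics/end7.png',a[:,:,::-1])
```

```text
scene corners [[0.4322, 0.3009], [0.622, 0.3185], [0.6541, -0.0866], [0.4572, -0.0919]] ctr [0.5414 0.1102] len 0.3936 0.4063 w 0.1907
yaw 4.091684708000537
handle along y -0.09227537109274211
handle along y 0.08457405539548113
side [[0.4299, 0.305], [0.6212, 0.3158], [0.6474, -0.0862], [0.4579, -0.0938]] [0.5391 0.1102] 0.3997 0.4028
-0.09115647043838401
0.084524258455187
slot_in 0.18299991387960415
slot_out 0.20209934515486072
div_lo -0.010622199318004392
panel_end 0.17066461740371452
```

View pics/end7.png

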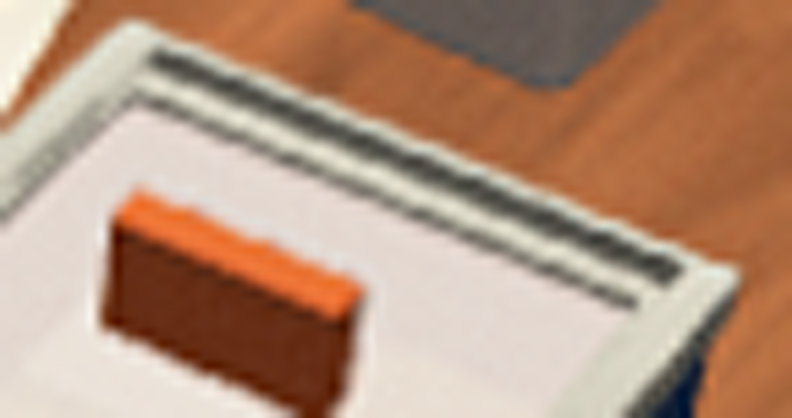

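Run:
```python
from h import *
o=st(); w=snapshot('wrist'); K=w['intrinsics']; print(K)
Rt=Ro.from_euler('xyz',o['orientation'],degrees=True).as_matrix(); cam=-np.array(w['R']).T@w['t']
off=Rt.T@(cam-o['tool_pos']); Rrel=Rt.T@np.array(w['R']).T
R1=Ro.from_euler('xyz',[179.99,.04,-174.82],degrees=True).as_matrix(); T1=np.array([.5454,.0186,.1992])
c1=T1+R1@off; Rw=(R1@Rrel).T
p=dict(intrinsics=K,k1=w['k1'],R=Rw,t=-Rw@c1)
a=4.15; d=np.array([-np.sin(np.radians(a)),np.cos(np.radians(a))]); ctr=np.array([.540,.1102])
for nm,uv,z in [('outer',(121,110),.117),('blueL',(129,110),.1),('blueL_',(129,110),.117),('blueR',(137,110),.111),('frameL',(139,110),.111),('frameR',(157,110),.111),('handleTop',(262,148),.151),('handlefar L',(253,150),.151),('divL',(374,130),.111),('divR',(388,130),.111)]:
    x=world(p,uv,z=z); print(nm,x.round(4),((x[:2]-ctr)@d).round(4))
im=cv2.imread('pics/w1.png'); cv2.imwrite('pics/w1c.png',np.vstack([cv2.resize(im[60:220,100:300],(800,300),interpolation=cv2.INTER_CUBIC),cv2.resize(im[60:220,220:420],(800,300),interpolation=cv2.INTER_CUBIC)]))
```

```text
t 15.15 pos [ 0.4997 -0.0774  0.2034] rpy [ 1.7999e+02 -1.1000e-01 -1.6705e+02] F [-1.   0.2  0.2] op 0.0875
[[339.7935375    0.         256.71847889]
 [  0.         339.7935375  189.61225353]
 [  0.           0.           1.        ]]
outer [ 0.4932 -0.0914  0.117 ] -0.1977
blueL [ 0.4938 -0.0914  0.1   ] -0.1977
blueL_ [ 0.4926 -0.0851  0.117 ] -0.1914
blueR [ 0.4925 -0.0809  0.111 ] -0.1872
frameL [ 0.4924 -0.0793  0.111 ] -0.1856
frameR [ 0.4912 -0.065   0.111 ] -0.1712
handleTop [0.5082 0.0191 0.151 ] -0.0886
handlefar L [0.5101 0.013  0.151 ] -0.0947
divL [0.4912 0.1083 0.111 ] 0.0016
divR [0.4901 0.1196 0.111 ] 0.013
```

View pics/w1c.png

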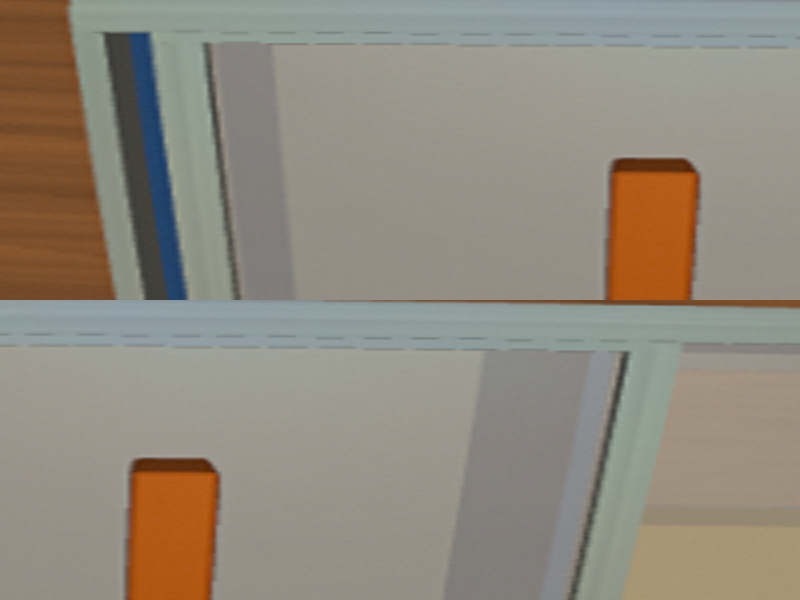

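The start views explain it: interior blue shows past the door's -y edge, so the door began about 8 mm open. The hard stop was therefore the real end stop, and the shut handle should end near y≈0.010. Next is the sieve.

Emit:
jog_arm(
  targets="0.005 -0.015 0.004 0 0 0 1; 0.014 -0.045 0.012 0 0 0 1; 0.026 -0.085 0.02 0 0 0 1; 0.038 -0.125 0.03 0 0 0 1; 0.049 -0.16 0.04 0 0 0 1; 0.057 -0.182 0.05 0 0 0 1; 0.061 -0.194 0.055 0 0 0 1; 0.061 -0.1955 0.06 0 0 0 1",
)

```text
clock: 16.2
tool_pos: [0.4841, -0.2816, 0.1431]
orientation: [180.0, -0.1, -167.0]
force: [-0.8, 0.1, -0.5]
opening: 0.0879
```

Run:
```python
from h import *
plan([.4815,-.2815,.070],-167.3)
w=snapshot('wrist'); save(w,'w8.png'); C=cloud(w)
hsv=cv2.cvtColor(w['img'],cv2.COLOR_RGB2HSV).astype(int);Hh,S=hsv[...,0],hsv[...,1]
m=((Hh<5)|(Hh>174))&(S>170)&(w['range_z']>.05)&(C[...,2]>.12)&(C[...,2]<.14); t=C[m]; print(len(t),cv2.minAreaRect((t[:,:2]*1000).astype(np.float32)))
for n in('scene','side'): save(snapshot(n),n+'8.png')
```

```text
t 16.2 pos [ 0.4841 -0.2816  0.1431] rpy [ 1.7998e+02 -1.4000e-01 -1.6704e+02] F [-0.8  0.1 -0.5] op 0.0879
shift [0.0023 0.0007 0.0731] turn [ 0.02 -0.14  0.26]
2872 ((476.7834777832031, -284.26971435546875), (66.46272277832031, 17.41438102722168), 12.467456817626953)
```

View pics/w8.png

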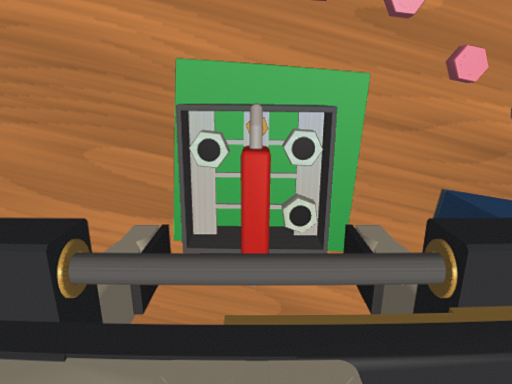

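View pics/side8.png

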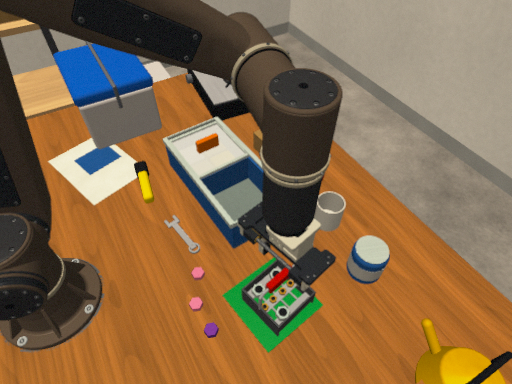

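The wrist view shows the red grip centred at column 256 between the fingers, with the three silver nuts on the outer strips. Descending.

Emit:
jog_arm(
  targets="0.001 0 0.015 0 0 0 1; 0.002 0 0.032 0 0 0 1; 0.002 0 0.048 0 0 0 1; 0.002 0 0.06 0 0 0 1; 0.002 0 0.068 0 0 0 1; 0.002 0 0.072 0 0 0 1; 0.002 0 0.073 0 0 0 1; 0.002 0 0.073 0 0 0 -1",
)

```text
clock: 17.35
tool_pos: [0.4824, -0.2812, 0.0707]
orientation: [180.0, -0.1, -167.0]
force: [0.3, 0.6, -0.5]
opening: 0.0824
```

Emit:
jog_arm(
  targets="0 0 0 0 0 0 -1; 0 0 0 0 0 0 -1; 0 0 0 0 0 0 -1; 0 0 0 0 0 0 -1; 0 0 0 0 0 0 -1; 0 0 0 0 0 0 -1; 0 0 0 0 0 0 -1; 0 0 0 0 0 0 -1",
)

```text
clock: 18.35
tool_pos: [0.4826, -0.2814, 0.0708]
orientation: [-180.0, -0.1, -167.0]
force: [0.5, -1.3, -0.4]
opening: 0.0182
```

Emit:
jog_arm(
  targets="0 0 0 0 0 0 -1; 0 0 0 0 0 0 -1; 0 0 -0.002 0 0 0 -1; 0 0 -0.006 0 0 0 -1; 0 0 -0.012 0 0 0 -1; 0 0 -0.018 0 0 0 -1; 0 0 -0.022 0 0 0 -1; 0 0 -0.024 0 0 0 -1",
)

```text
clock: 19.35
tool_pos: [0.4827, -0.2814, 0.0952]
orientation: [-180.0, -0.1, -167.0]
force: [-0.2, -0.3, -4.5]
opening: 0.0179
```

Run:
```python
from h import *
st()
w=snapshot('wrist'); save(w,'w9.png')
q=snapshot('side'); a=cv2.resize(q['img'][215:355,200:340],(560,560),interpolation=cv2.INTER_CUBIC); cv2.imwrite('pics/s9.png',a[:,:,::-1])
```

```text
t 19.35 pos [ 0.4827 -0.2814  0.0952] rpy [-1.7998e+02 -6.0000e-02 -1.6697e+02] F [-0.2 -0.3 -4.5] op 0.0179
```

View pics/s9.png

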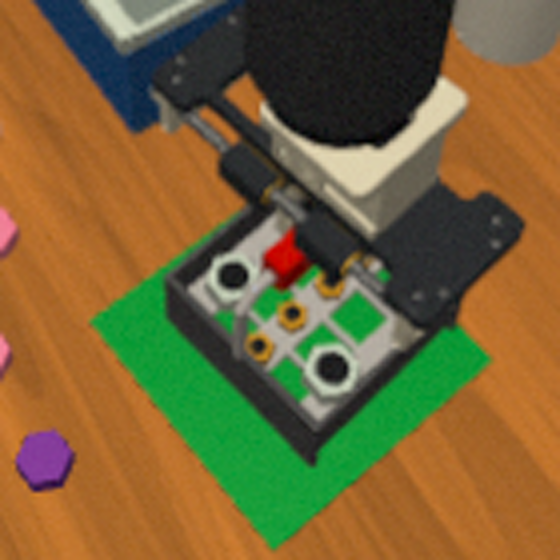

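View pics/w9.png

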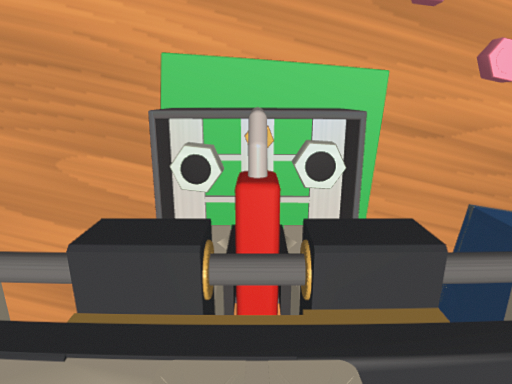

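The sieve is lifted level with all nuts in place. Raising it further, gently.

Emit:
jog_arm(
  targets="0 0 -0.005 0 0 0 -1; 0 0 -0.016 0 0 0 -1; 0 0 -0.032 0 0 0 -1; 0 0 -0.05 0 0 0 -1; 0 0 -0.068 0 0 1 -1; 0 0.003 -0.086 0 0 2 -1; -0.003 0.009 -0.1 0 0 3 -1; -0.008 0.018 -0.11 0 0 4 -1",
)

```text
clock: 20.45
tool_pos: [0.4869, -0.2616, 0.2063]
orientation: [-180.0, 0.0, -171.1]
force: [0.0, 0.9, -4.3]
opening: 0.0177
```

Run:
```python
from h import *
plan([.547,.016,.206],-175.8)
```

```text
t 20.45 pos [ 0.4869 -0.2616  0.2063] rpy [-179.96    0.   -171.05] F [ 0.   0.9 -4.3] op 0.0177
shift [-1.026e-01  2.649e-01  2.000e-04] turn [-0.04  0.01  4.75]
```

Emit:
jog_arm(
  targets="-0.002 0.005 0 0 0 0.3 -1; -0.007 0.018 0 0 0 0.8 -1; -0.0155 0.04 0 0 0 1.4 -1; -0.0265 0.068 0 0 0 2 -1; -0.037 0.096 0 0 0 2.6 -1; -0.046 0.118 0 0 0 3.2 -1; -0.051 0.131 0 0 0 3.6 -1; -0.053 0.136 0 0 0 4 -1",
)

```text
clock: 21.45
tool_pos: [0.518, -0.1182, 0.2059]
orientation: [-180.0, -0.0, -175.0]
force: [0.4, 0.3, -4.4]
opening: 0.0176
```

Run:
```python
from h import *
plan([.547,.016,.206],-175.8)
```

```text
t 21.45 pos [ 0.518  -0.1182  0.2059] rpy [-1.7996e+02 -3.0000e-02 -1.7501e+02] F [ 0.4  0.3 -4.4] op 0.0176
shift [-0.0406  0.1311 -0.0002] turn [-0.04 -0.03  0.79]
```

Emit:
jog_arm(
  targets="-0.0015 0.005 0 0 0 0.3 -1; -0.0055 0.018 0 0 0 0.8 -1; -0.012 0.039 0 0 0 0.8 -1; -0.0205 0.066 0 0 0 0.8 -1; -0.0285 0.092 0 0 0 0.8 -1; -0.035 0.113 0 0 0 0.8 -1; -0.039 0.126 0 0 0 0.8 -1; -0.0406 0.131 0 0 0 0.8 -1",
)

```text
clock: 22.45
tool_pos: [0.5471, 0.0164, 0.2056]
orientation: [-179.9, -0.1, -175.8]
force: [0.8, -0.2, -3.1]
opening: 0.018
```

```bash
cat > look.py <<'E'
import sys
from h import *
st(); tag=sys.argv[1]
q=snapshot('side'); a=cv2.resize(q['img'][80:240,150:310],(400,400),interpolation=cv2.INTER_CUBIC)
p=snapshot('scene'); b=cv2.resize(p['img'][90:250,200:360],(400,400),interpolation=cv2.INTER_CUBIC); cv2.imwrite('pics/sc%s.png'%tag,np.hstack([a,b])[:,:,::-1])
w=snapshot('wrist'); save(w,'w%s.png'%tag)
E
python3 look.py 10
```

```text
t 22.45 pos [0.5471 0.0164 0.2056] rpy [-1.7995e+02 -5.0000e-02 -1.7578e+02] F [ 0.8 -0.2 -3.1] op 0.018
```

View pics/sc10.png

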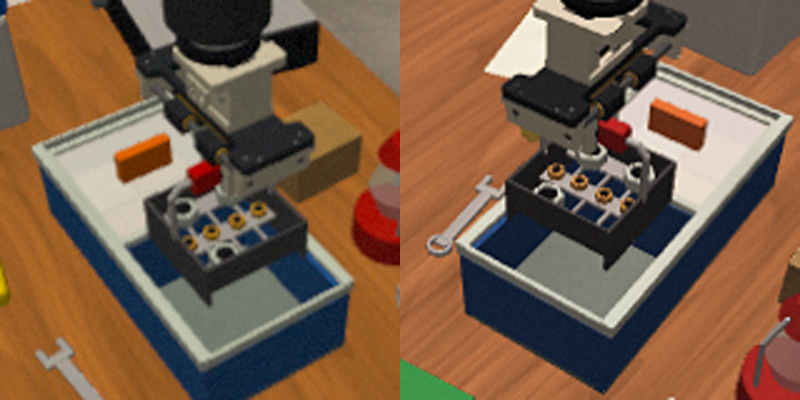

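View pics/w10.png

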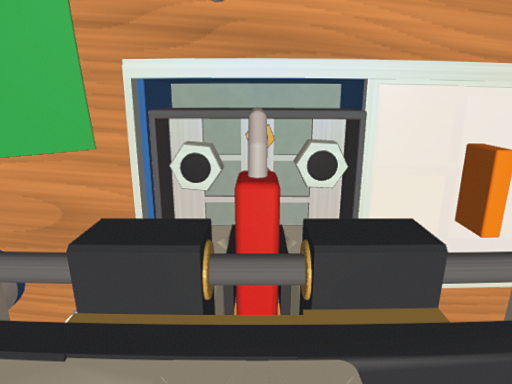

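All four brass nuts are still on the middle strip and the sieve is over the open mouth. Shaking along y.

Emit:
jog_arm(
  targets="0 0.018 0 0 0 0 -1; 0 -0.018 0 0 0 0 -1; 0 0.018 0 0 0 0 -1; 0 -0.018 0 0 0 0 -1; 0 0.018 0 0 0 0 -1; 0 -0.018 0 0 0 0 -1; 0 0.012 0 0 0 0 -1; 0 0 0 0 0 0 -1",
)

```text
clock: 23.6
tool_pos: [0.547, 0.017, 0.2058]
orientation: [-180.0, -0.0, -175.8]
force: [0.2, 0.4, -3.3]
opening: 0.0183
```

```bash
python3 look.py 11
```

```text
t 23.6 pos [0.547  0.017  0.2058] rpy [-1.7998e+02 -2.0000e-02 -1.7576e+02] F [ 0.2  0.4 -3.3] op 0.0183
```

View pics/sc11.png

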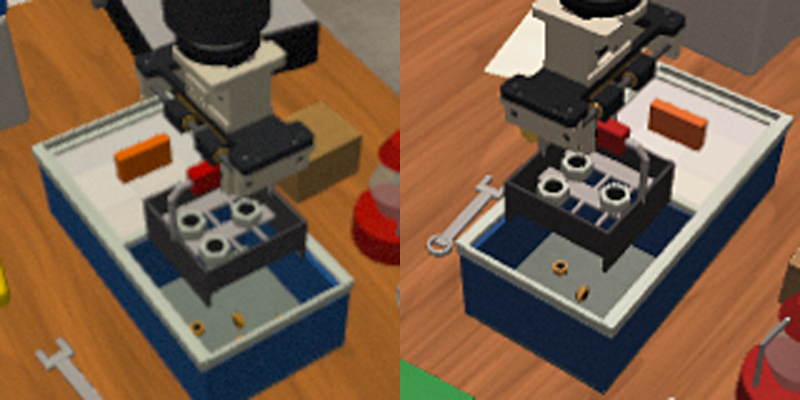

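View pics/w11.png

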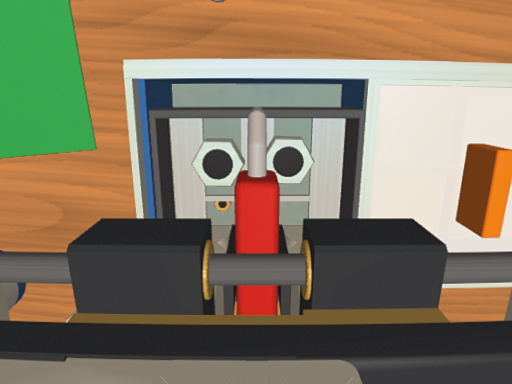

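Emit:
jog_arm(
  targets="0 0.018 0 0 0 0 -1; 0 -0.018 0 0 0 0 -1; 0 0.018 0 0 0 0 -1; 0 -0.018 0 0 0 0 -1; 0 0.018 0 0 0 0 -1; 0 -0.018 0 0 0 0 -1; 0 0.012 0 0 0 0 -1; 0 0 0 0 0 0 -1",
)

```text
clock: 24.75
tool_pos: [0.547, 0.0173, 0.2058]
orientation: [-180.0, -0.0, -175.8]
force: [0.7, -0.1, -3.3]
opening: 0.0178
```

```bash
python3 look.py 12; python3 -c "
from h import *
for n in ('scene','side'):
  p=snapshot(n)
  for i in models.cut_out('small_nut1',p): print(n,i['conf'],i['uv'],i['region'].sum())
"
```

```text
t 24.75 pos [0.547  0.0173 0.2058] rpy [-1.7998e+02 -2.0000e-02 -1.7577e+02] F [ 0.7 -0.1 -3.3] op 0.0178
```

View pics/sc12.png

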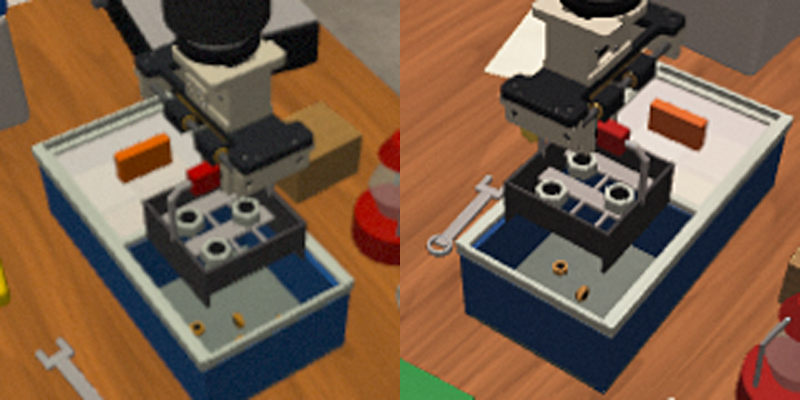

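View pics/w12.png

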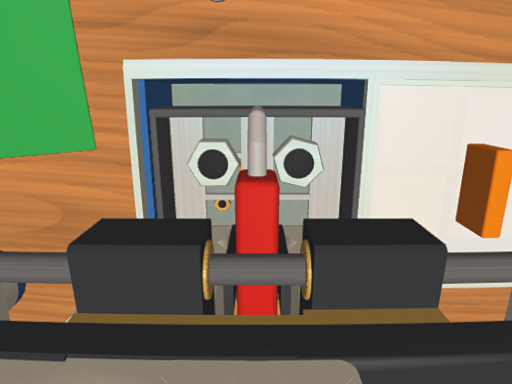

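Emit:
jog_arm(
  targets="0 0 -0.006 0 0 0 -1; 0 0 -0.02 0 0 0 -1; 0 0 -0.04 0 0 0 -1; 0 0 -0.062 0 0 0 -1; 0 0 -0.084 0 0 0 -1; 0 0 -0.104 0 0 0 -1; 0 0 -0.116 0 0 0 -1; 0 0 -0.12 0 0 0 -1",
)

```text
clock: 26.1
tool_pos: [0.5471, 0.0156, 0.3268]
orientation: [-180.0, 0.0, -175.9]
force: [-0.2, 0.2, -5.1]
opening: 0.0179
```

```bash
python3 look.py 13
```

```text
t 26.1 pos [0.5471 0.0156 0.3268] rpy [-1.7997e+02  3.0000e-02 -1.7587e+02] F [-0.2  0.2 -5.1] op 0.0179
```

View pics/sc13.png

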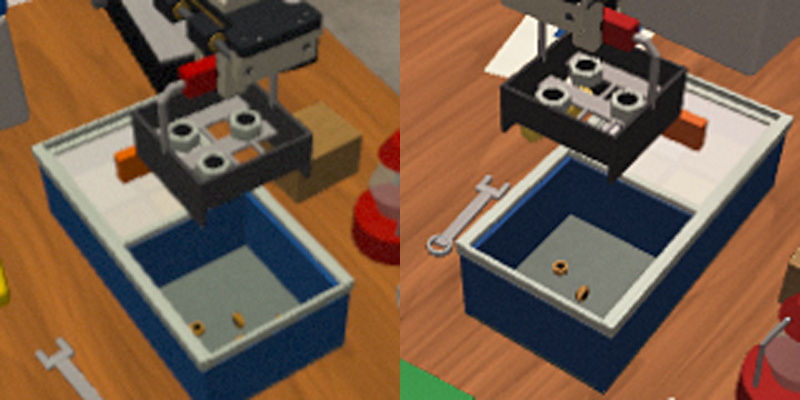

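View pics/w13.png

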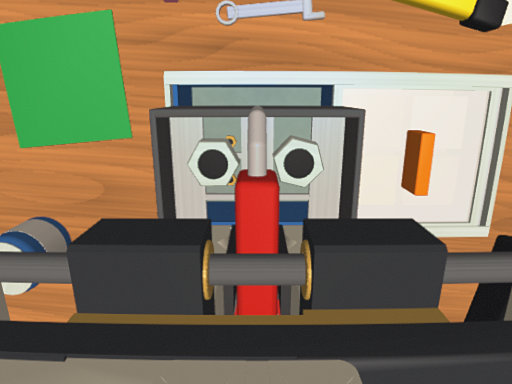

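Run:
```python
from h import *
from h import world
ims=[]
for n,(u,v) in (('side',(195,110)),('scene',(235,95))):
  p=snapshot(n); C=cloud(p); hsv=cv2.cvtColor(p['img'],cv2.COLOR_RGB2HSV).astype(int)
  ims.append(cv2.resize(p['img'][v:v+110,u:u+80],(400,550),interpolation=cv2.INTER_CUBIC))
  m=(hsv[...,0]>8)&(hsv[...,0]<26)&(hsv[...,1]>120)&(hsv[...,2]>80)&(p['range_z']>.2)&(abs(C[...,0]-.547)<.1)&(C[...,1]>-.09)&(C[...,1]<.12)&((C[...,2]<.035)|(C[...,2]>.2))
  k,l,s,c=cv2.connectedComponentsWithStats(m.astype(np.uint8),connectivity=8)
  for i in range(1,k): print(n,s[i,4],c[i].round(0),C[l==i].mean(0).round(3))
w=snapshot('wrist'); C=cloud(w); hsv=cv2.cvtColor(w['img'],cv2.COLOR_RGB2HSV).astype(int)
m=(hsv[...,0]>8)&(hsv[...,0]<26)&(hsv[...,1]>130)&(hsv[...,2]>80); m[:,:160]=0;m[:100]=0;m[220:]=0;m[:,370:]=0
k,l,s,c=cv2.connectedComponentsWithStats(m.astype(np.uint8),connectivity=8)
for i in range(1,k):
  if s[i,4]>4: print('wrist',s[i,4],c[i].round(0),np.median(C[l==i],axis=0).round(3))
cv2.imwrite('pics/z13.png',np.hstack(ims)[:,:,::-1])
```

```text
side 12 [221.  76.] [0.523 0.036 0.446]
side 5 [223.  82.] [0.522 0.027 0.438]
side 3 [220.  83.] [0.514 0.025 0.438]
side 4 [232.  84.] [ 0.525 -0.004  0.447]
side 1 [278.  90.] [ 0.593 -0.073  0.452]
side 10 [236.  95.] [ 0.522 -0.029  0.439]
side 5 [257. 114.] [0.602 0.022 0.328]
side 3 [254. 115.] [0.605 0.041 0.31 ]
side 5 [263. 123.] [0.608 0.003 0.311]
side 1 [241. 130.] [0.566 0.038 0.283]
side 3 [273. 132.] [ 0.611 -0.037  0.311]
side 1 [241. 134.] [0.56  0.027 0.28 ]
side 3 [204. 140.] [0.478 0.07  0.265]
side 1 [257. 140.] [ 0.564 -0.043  0.312]
side 4 [250. 144.] [ 0.543 -0.044  0.311]
side 1 [246. 145.] [ 0.533 -0.046  0.313]
side 18 [245. 207.] [0.551 0.    0.023]
side 19 [229. 211.] [0.504 0.018 0.016]
side 1 [206. 213.] [ 0.448  0.058 -0.002]
side 1 [245. 214.] [ 0.54  -0.017  0.018]
side 1 [209. 217.] [0.448 0.038 0.001]
side 78 [222. 237.] [ 0.451 -0.043  0.001]
side 45 [279. 223.] [ 0.615 -0.087  0.001]
side 10 [263. 232.] [ 0.558 -0.089  0.001]
side 1 [257. 235.] [ 0.539 -0.088 -0.001]
side 1 [255. 236.] [ 0.532 -0.089  0.   ]
side 1 [250. 239.] [ 0.515 -0.09  -0.
[... 946 characters left out ...]
44  0.311]
scene 1 [240. 142.] [ 0.486 -0.052  0.256]
scene 26 [263. 197.] [0.506 0.017 0.016]
scene 115 [309. 215.] [0.643 0.057 0.   ]
scene 17 [272. 207.] [ 0.553 -0.002  0.024]
scene 2 [225. 212.] [ 0.448 -0.086 -0.001]
scene 1 [243. 225.] [ 0.52  -0.09  -0.001]
scene 1 [248. 228.] [ 0.538 -0.089 -0.   ]
scene 2 [254. 232.] [ 0.558 -0.089  0.   ]
scene 6 [258. 234.] [ 0.573 -0.089  0.   ]
scene 40 [271. 242.] [ 0.617 -0.087  0.001]
scene 4 [288. 238.] [ 0.646 -0.046  0.   ]
scene 1 [286. 242.] [ 0.647 -0.058 -0.003]
scene 1 [284. 244.] [ 0.647 -0.067 -0.001]
wrist 37 [162. 103.] [ 0.492 -0.128 -0.001]
wrist 40 [232. 140.] [ 0.536 -0.02   0.015]
wrist 41 [233. 181.] [ 0.598 -0.017  0.015]
```

View pics/z13.png

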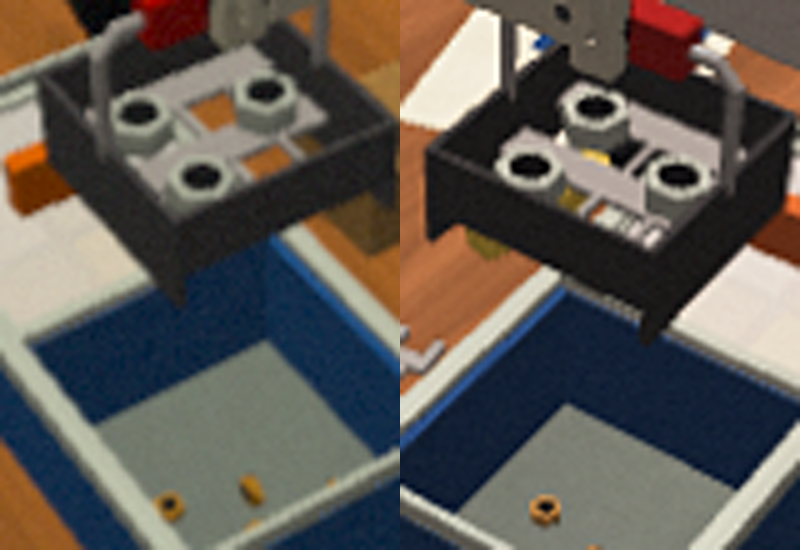

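All four brass nuts lie on the bin floor, at about (0.505,0.018), (0.552,-0.001), (0.536,-0.020) and (0.598,-0.017). The sieve holds only the three large nuts; the yellow seen through its holes is the torch. Returning to the mat.

Run:
```python
from h import *
plan([.475,-.275,.2],-171.3)
```

```text
t 26.4 pos [0.5466 0.0155 0.325 ] rpy [-1.7993e+02 -1.2000e-01 -1.7587e+02] F [-0.1  0.1 -4.4] op 0.0176
shift [ 0.0921 -0.2844  0.1255] turn [-0.06 -0.12 -4.57]
```

Emit:
jog_arm(
  targets="0.003 -0.008 0 0 0 -0.5 -1; 0.009 -0.027 0.002 0 0 -1 -1; 0.018 -0.056 0.006 0 0 -1.5 -1; 0.029 -0.09 0.012 0 0 -2 -1; 0.04 -0.124 0.02 0 0 -2.5 -1; 0.051 -0.158 0.03 0 0 -3 -1; 0.061 -0.188 0.042 0 0 -3.5 -1; 0.068 -0.21 0.052 0 0 -4 -1",
)

```text
clock: 27.4
tool_pos: [0.4928, -0.2005, 0.2728]
orientation: [-179.9, -0.2, -171.9]
force: [0.2, -0.4, -3.6]
opening: 0.0181
```

Run:
```python
from h import *
plan([.475,-.275,.1],-171.3)
```

```text
t 27.4 pos [ 0.4928 -0.2005  0.2728] rpy [-1.7994e+02 -1.6000e-01 -1.7188e+02] F [ 0.2 -0.4 -3.6] op 0.0181
shift [ 0.0276 -0.071   0.1729] turn [-0.06 -0.16 -0.58]
```

Emit:
jog_arm(
  targets="0.005 -0.012 0.005 0 0 -0.3 -1; 0.012 -0.03 0.02 0 0 -0.6 -1; 0.019 -0.048 0.043 0 0 -0.6 -1; 0.024 -0.062 0.072 0 0 -0.6 -1; 0.027 -0.069 0.1 0 0 -0.6 -1; 0.0276 -0.071 0.128 0 0 -0.6 -1; 0.0276 -0.071 0.15 0 0 -0.6 -1; 0.0276 -0.071 0.165 0 0 -0.6 -1",
)

```text
clock: 28.4
tool_pos: [0.4748, -0.275, 0.107]
orientation: [-180.0, -0.2, -171.3]
force: [-0.0, -0.9, -4.4]
opening: 0.0173
```

Run:
```python
from h import *
plan([.475,-.275,.071],-171.3)
q=snapshot('side'); a=cv2.resize(q['img'][215:355,200:340],(560,560),interpolation=cv2.INTER_CUBIC); cv2.imwrite('pics/s14.png',a[:,:,::-1])
```

```text
t 28.4 pos [ 0.4748 -0.275   0.107 ] rpy [-179.96   -0.21 -171.26] F [-0.  -0.9 -4.4] op 0.0173
shift [-0.0003 -0.      0.036 ] turn [-0.04 -0.21  0.04]
```

View pics/s14.png

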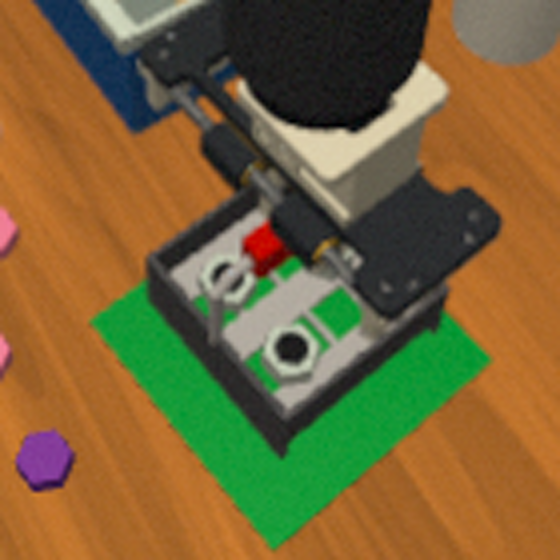

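Emit:
jog_arm(
  targets="0 0 0.005 0 0 0 -1; 0 0 0.013 0 0 0 -1; 0 0 0.021 0 0 0 -1; 0 0 0.028 0 0 0 -1; 0 0 0.032 0 0 0 -1; 0 0 0.0345 0 0 0 -1; 0 0 0.036 0 0 0 -1; 0 0 0.036 0 0 0 -1",
)

```text
clock: 29.45
tool_pos: [0.4741, -0.2749, 0.0727]
orientation: [-179.9, -0.2, -171.2]
force: [-9.6, 6.9, 25.5]
opening: 0.0179
```

```bash
python3 look.py 15;python3 - <<'E'
from h import *
q=snapshot('side'); a=cv2.resize(q['img'][215:355,200:340],(400,400),interpolation=cv2.INTER_CUBIC)
q=snapshot('scene'); b=cv2.resize(q['img'][190:330,110:250],(400,400),interpolation=cv2.INTER_CUBIC)
cv2.imwrite('pics/s15.png',np.hstack([a,b])[:,:,::-1])
E
```

```text
t 29.45 pos [ 0.4741 -0.2749  0.0727] rpy [-179.93   -0.23 -171.21] F [-9.6  6.9 25.5] op 0.0179
```

View pics/s15.png

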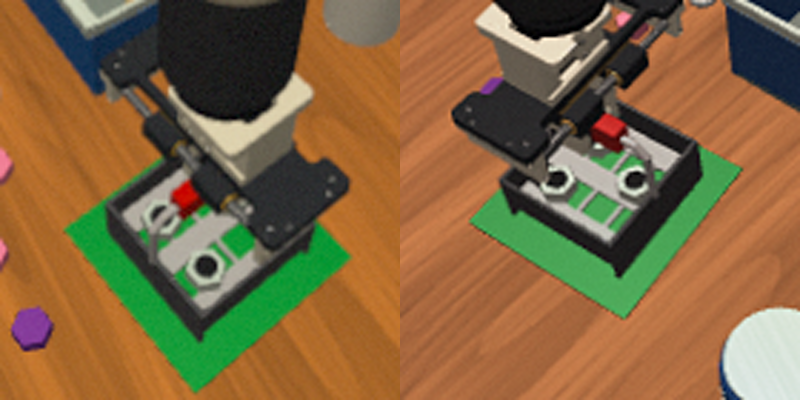

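Emit:
jog_arm(
  targets="0 0 -0.0005 0 0 0 -1; 0 0 -0.0005 0 0 0 0.3; 0 0 -0.0005 0 0 0 0.3; 0 0 -0.0005 0 0 0 0.3; 0 0 -0.0005 0 0 0 0.3; 0 0 -0.0005 0 0 0 0.3; 0 0 -0.0005 0 0 0 0.3; 0 0 -0.0005 0 0 0 0.3",
)

```text
clock: 30.7
tool_pos: [0.4741, -0.275, 0.0731]
orientation: [-179.9, -0.2, -171.2]
force: [0.9, 0.8, 0.2]
opening: 0.0571
```

Emit:
jog_arm(
  targets="0 0 -0.01 0 0 0 0.3; 0 0 -0.03 0 0 0 0.3; 0 0 -0.055 0 0 0 0.3; 0 0 -0.08 0 0 0 0.3; 0 0 -0.105 0 0 0 0.3; 0 0 -0.12 0 0 0 0.3; 0 0 -0.13 0 0 0 0.3; 0 0 -0.13 0 0 0 0.3",
)

```text
clock: 31.7
tool_pos: [0.4748, -0.2747, 0.2035]
orientation: [-179.9, -0.2, -171.2]
force: [1.2, -0.7, -0.4]
opening: 0.057
```

Run:
```python
from h import *
q=snapshot('side'); a=cv2.resize(q['img'][215:355,200:340],(400,400),interpolation=cv2.INTER_CUBIC)
q=snapshot('scene'); b=cv2.resize(q['img'][190:330,110:250],(400,400),interpolation=cv2.INTER_CUBIC)
cv2.imwrite('pics/s16.png',np.hstack([a,b])[:,:,::-1])
plan([.534,.18,.203],-175.8)
```

```text
t 31.8 pos [ 0.4742 -0.2745  0.2023] rpy [-179.97   -0.29 -171.22] F [ 0.3 -0.2  0.1] op 0.0572
shift [-0.1284  0.44   -0.0016] turn [-0.04 -0.28  4.58]
```

View pics/s16.png

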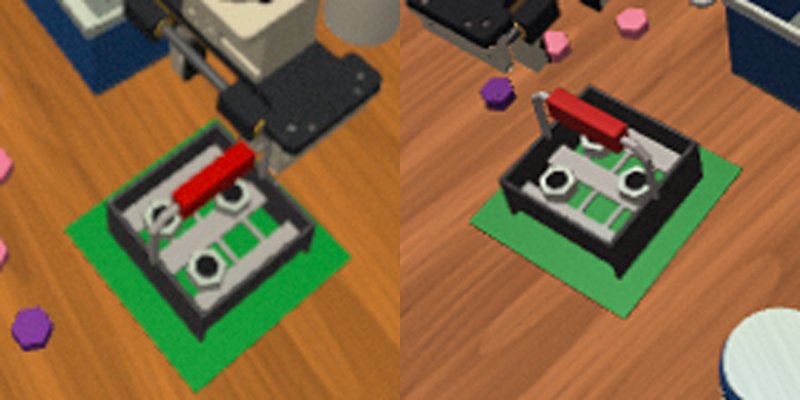

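The sieve stands flat on the mat with the three large nuts in it. Back to the door handle.

Emit:
jog_arm(
  targets="-0.007 0.025 -0.002 0 0.28 0.6 0.3; -0.022 0.075 -0.002 0 0.28 1.2 0.3; -0.038 0.13 -0.002 0 0.28 1.8 0.3; -0.055 0.19 -0.002 0 0.28 2.4 0.3; -0.073 0.25 -0.002 0 0.28 3 0.3; -0.09 0.31 -0.002 0 0.28 3.6 0.3; -0.107 0.365 -0.002 0 0.28 4.2 0.3; -0.12 0.41 -0.002 0 0.28 4.6 0.3",
)

```text
clock: 32.8
tool_pos: [0.5298, 0.1512, 0.2025]
orientation: [-179.9, -0.6, -175.8]
force: [0.8, -0.6, -0.4]
opening: 0.0569
```

Run:
```python
from h import *
plan([.534,.1985,.097],-175.8)
```

```text
t 32.8 pos [0.5298 0.1512 0.2025] rpy [-179.9    -0.64 -175.78] F [ 0.8 -0.6 -0.4] op 0.0569
shift [-0.0088  0.0471  0.1053] turn [-0.1  -0.64  0.02]
```

Emit:
jog_arm(
  targets="-0.004 0.02 0 0 -0.3 0 0.3; -0.0085 0.04 0.005 -0.1 -0.64 0 0.3; -0.0085 0.047 0.02 -0.1 -0.64 0 0.3; -0.0085 0.047 0.045 -0.1 -0.64 0 0.3; -0.0085 0.047 0.07 -0.1 -0.64 0 0.3; -0.0085 0.047 0.09 -0.1 -0.64 0 0.3; -0.0085 0.047 0.102 -0.1 -0.64 0 0.3; -0.0085 0.047 0.105 -0.1 -0.64 0 0.3",
)

```text
clock: 33.8
tool_pos: [0.5333, 0.1975, 0.0964]
orientation: [-179.9, -0.1, -175.8]
force: [-0.1, -0.3, 0.2]
opening: 0.0568
```

Emit:
jog_arm(
  targets="0 0 0 0 0 0 -1; 0 0 0 0 0 0 -1; 0 0 0 0 0 0 -1; 0 0 0 0 0 0 -1; 0 0 0 0 0 0 -1; 0 0 0 0 0 0 -1; 0 0 0 0 0 0 -1; 0 0 0 0 0 0 -1",
)

```text
clock: 34.8
tool_pos: [0.5334, 0.1977, 0.0966]
orientation: [-180.0, -0.1, -175.8]
force: [-1.0, 1.3, 3.4]
opening: 0.0154
```

Emit:
jog_arm(
  targets="0 -0.008 0 0 0 0 -1; 0 -0.024 0 0 0 0 -1; 0 -0.048 0 0 0 0 -1; 0 -0.076 0 0 0 0 -1; 0 -0.104 0 0 0 0 -1; 0 -0.13 0 0 0 0 -1; 0 -0.152 0 0 0 0 -1; 0 -0.166 0 0 0 0 -1",
)

```text
clock: 35.8
tool_pos: [0.5452, 0.0305, 0.0966]
orientation: [-180.0, -0.1, -175.9]
force: [-1.8, 1.7, 1.7]
opening: 0.0158
```

Run:
```python
from h import *
plan([.547,.0135,.0966],-175.8)
```

```text
t 35.8 pos [0.5452 0.0305 0.0966] rpy [-1.7996e+02 -7.0000e-02 -1.7588e+02] F [-1.8  1.7  1.7] op 0.0158
shift [-0.0006 -0.0171  0.0001] turn [-0.04 -0.07 -0.08]
```

Emit:
jog_arm(
  targets="0 -0.005 0 0 0 0 -1; 0 -0.009 0 0 0 0 -1; 0 -0.012 0 0 0 0 -1; 0 -0.0145 0 0 0 0 -1; 0 -0.0165 0 0 0 0 -1; 0 -0.018 0 0 0 0 -1; 0 -0.019 0 0 0 0 -1; 0 -0.0195 0 0 0 0 -1",
)

```text
clock: 36.8
tool_pos: [0.5464, 0.0142, 0.0967]
orientation: [179.8, -0.0, -175.9]
force: [-7.9, 19.6, 5.4]
opening: 0.0159
```

Run:
```python
from h import *
st()
w=snapshot('wrist');save(w,'w17.png')
```

```text
t 36.8 pos [0.5464 0.0142 0.0967] rpy [ 1.7981e+02 -3.0000e-02 -1.7586e+02] F [-7.9 19.6  5.4] op 0.0159
```

View pics/w17.png

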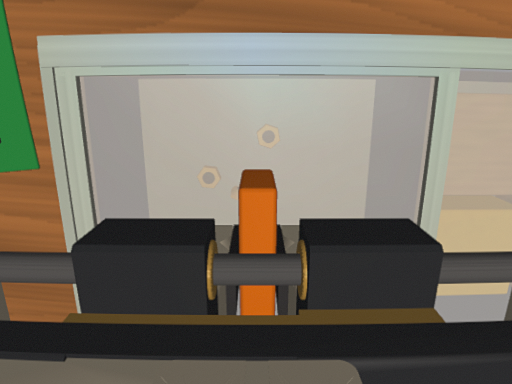

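The stop was reached at 20 N after about 0.185 m, and the blue gap is gone. Release and retreat.

Emit:
jog_arm(
  targets="0 -0.001 0 0 0 0 -1; 0 -0.001 0 0 0 0 0.3; 0 -0.001 0 0 0 0 0.3; 0 -0.001 0 0 0 0 0.3; 0 -0.001 0 0 0 0 0.3; 0 -0.001 0 0 0 0 0.3; 0 -0.001 0 0 0 0 0.3; 0 -0.001 0 0 0 0 0.3",
)

```text
clock: 37.85
tool_pos: [0.5465, 0.0132, 0.0967]
orientation: [179.8, -0.0, -175.9]
force: [-0.2, -0.5, -0.2]
opening: 0.057
```

Emit:
jog_arm(
  targets="0 0 -0.01 0 0 0 0.3; 0 0 -0.035 0 0 0 0.3; 0 0 -0.065 0 0 0 0.3; 0 0 -0.1 0 0 0 0.3; 0 0 -0.135 0 0 0 0.3; 0 0.01 -0.16 0 0 0 0.3; 0 0.03 -0.18 0 0 0 0.3; 0 0.05 -0.19 0 0 0 0.3",
)

```text
clock: 38.85
tool_pos: [0.5433, 0.0631, 0.2887]
orientation: [179.8, 0.1, -175.9]
force: [0.2, -0.2, 0.6]
opening: 0.0572
```

Emit:
jog_arm(
  targets="0 0.02 0 0 0 0 0.3; 0 0.06 0 0 0 0 0.3; 0 0.11 0 0 0 0 0.3; 0 0.16 0 0 0 0 0.3; 0 0.2 0 0 0 0 0.3; 0 0.22 0 0 0 0 0.3; 0 0.22 0 0 0 0 0.3; 0 0.22 0 0 0 0 0.3",
)

```text
clock: 39.85
tool_pos: [0.5273, 0.282, 0.2892]
orientation: [179.8, 0.1, -175.9]
force: [-0.4, -0.3, -0.2]
opening: 0.057
```

Run:
```python
from h import *
st()
for n in ("scene","side"):
    p=snapshot(n); C=cloud(p); hsv=cv2.cvtColor(p['img'],cv2.COLOR_RGB2HSV).astype(int); Hh,S=hsv[...,0],hsv[...,1]; z=C[...,2]
    O=(Hh>3)&(Hh<16)&(S>170)&(p['range_z']>.2)&(C[...,0]>.45)&(C[...,0]<.65)&(C[...,1]>-.05)&(C[...,1]<.1)&(z>.147)&(z<.158)
    t=C[O]; print(n,len(t),t.mean(0).round(4)); save(p,n+'18.png')
    K=(hsv[...,2]<90)&(p['range_z']>.2)&(z>.052)&(z<.066)&(C[...,0]>.38)&(C[...,0]<.6)&(C[...,1]>-.4)&(C[...,1]<-.18)
    print('rim',cv2.minAreaRect((C[K][:,:2]*1000).astype(np.float32)),C[K][:,2].mean().round(4))
    for th in ["lantern","mug","carton","gas_can","torch","wrench"]:
        r=models.cut_out(th,p)
        if r: Q=C[r[0]['region']&(p['range_z']>.2)]; print('  ',th,r[0]['conf'],np.percentile(Q,3,axis=0).round(3),np.percentile(Q,97,axis=0).round(3))
```

```text
t 39.85 pos [0.5273 0.282  0.2892] rpy [ 1.7980e+02  7.0000e-02 -1.7589e+02] F [-0.4 -0.3 -0.2] op 0.057
scene 123 [0.5482 0.0105 0.1514]
rim ((474.3392028808594, -276.5633239746094), (128.70416259765625, 126.6656494140625), 8.456276893615723) 0.0576
   lantern 0.58 [ 0.764 -0.019  0.012] [0.851 0.057 0.167]
   mug 0.85 [ 0.708 -0.186  0.003] [ 0.781 -0.109  0.086]
   carton 0.81 [0.723 0.147 0.009] [0.832 0.24  0.074]
   gas_can 0.63 [ 0.694 -0.368  0.012] [ 0.772 -0.291  0.103]
   torch 0.58 [0.313 0.176 0.011] [0.359 0.318 0.039]
   wrench 0.65 [ 0.335 -0.05   0.001] [0.378 0.08  0.011]
side 109 [0.5445 0.0117 0.1514]
rim ((471.4030456542969, -275.9868469238281), (127.07221221923828, 125.57945251464844), 8.71047306060791) 0.0575
   lantern 0.67 [ 0.75  -0.016  0.001] [0.893 0.085 0.167]
   mug 0.89 [ 0.703 -0.185  0.004] [ 0.778 -0.084  0.086]
   carton 0.68 [0.716 0.15  0.006] [0.826 0.238 0.073]
   gas_can 0.79 [ 0.683 -0.368  0.012] [ 0.756 -0.294  0.101]
   torch 0.85 [0.31  0.178 0.016] [0.354 0.322 0.042]
   wrench 0.61 [ 0.329 -0.051 -0.002] [0.374 0.089 0.011]
```

View pics/side18.png

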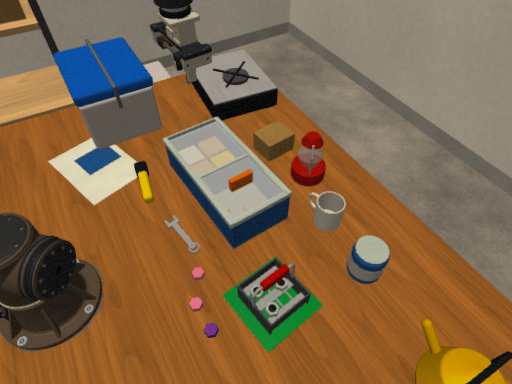

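View pics/scene18.png

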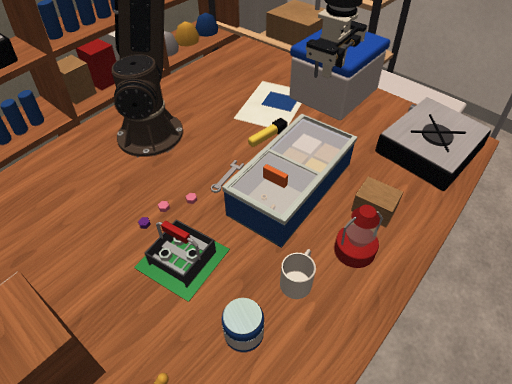

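```bash
python3 -c "
from plant import job
print(job.close_job())"
```

```text
the job is handed in; nothing more can be done
None
```

The job is done and handed in at about 40 s on the robot's clock. The door was opened to its stop and the sieve shaken over the open compartment. The sieve was then set back on the mat and released, and the door was closed to its stop.

**Last checks:**
- **Nuts:** four brass nuts were located at separate spots on the bin floor. The three large nuts are still in the sieve.
- **Sieve:** it stands flat and centred on the mat within a few millimetres.
- **Door:** the scene camera measured about 0.1846 m of closing travel against the stated 0.185 m, and the shut stop was felt at about 20 N.
- **Everything else:** the mug, gas can, lantern, carton, torch and wrench are where they started. The arm is clear of everything.

**What failed or disagreed:**
- **First handle grasp missed:** the real fingertips sit about 29 mm above the reported tool position, so they closed just over the handle without moving it. I measured the offset with the cameras and corrected for it.
- **Door was not fully shut at the start:** it began about 8 mm open. Opening it therefore took only about 0.177 m, and the wrist felt about 60 N at the open stop, under the 120 N limit. I treated this as the door meeting its stop rather than the arm pressing on something, because nothing else was near it.
- **Nut detector found nothing in the bin:** I counted the brass nuts by colour and depth instead.

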